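# Make up two lab kits: rheostat kit and power kit

### The job

Make up the two practice kits from the row of stock. In the tray with the rheostat, fit the control knob onto the rheostat's keyed shaft, turned so that its slot takes the key and it sits fully down, and stand the transformer upright in the empty bay; in the other tray, put the heat sink in the wide bay, base down, and the tall slim capacitor upright in the narrow bay. The short wide capacitor belongs to neither kit: leave it where it stands.

Things in the scene. Friction and masses are not known exactly. Their poses are not given: they have to be found in the camera images.
- knob_center (a point): Centre of the loose black control knob: many-sided disc 44 mm across, 28 mm high (centre 14 mm above its underside), 0.05 kg. Through-bore 17 mm wide with a key slot 10 mm wide that reaches 14 mm from the axis along +x. On the same side a low tab (6 mm wide, 6 mm high, white line) sticks out to 30 mm from the axis. Faces at +y and -y are clear to grip. z up.
- transformer_center (a point): Centre of the loose transformer, 23 mm above its underside: dark iron core 56 mm (x) by 28 mm (y) by 46 mm high, a copper coil round its middle 36 mm (x) by 46 mm (y), from 9 to 37 mm above the underside, and a small black terminal strip on top (52 mm overall). 0.3 kg. Grip the coil along y.
- heat_sink_center (a point): Centre of the loose finned aluminium heat sink, 16 mm above its underside: 60 mm (x) by 40 mm (y) by 32 mm high, a 6 mm base plate with six upright fins that run along x. 0.12 kg. z points from base to fins.
- tall_capacitor_center (a point): Centre of the tall slim can capacitor, 30 mm above its underside: upright grey cylinder with an aluminium top, 30 mm diameter, 60 mm high, 0.07 kg.
- short_capacitor_center (a point): Centre of the short wide can capacitor, 15 mm above its underside: grey cylinder with an aluminium top, 46 mm diameter, 30 mm high. It belongs to no kit.
- rheostat_tray: White kit tray, fixed, 130 mm (x) by 180 mm (y) by 25 mm high, open above; walls and floor 4 mm thick. Origin: centre of the underside. A cross-wall up to the rim at y = -8 mm parts the rheostat's bay (y -86 to -10 mm) from an empty bay (y -6 to 86 mm); both run x -61 to 61 mm.
- shaft_seat (a point): On the axis of the fixed rheostat's upright shaft, on top of its round white base (60 mm diameter, 24 mm above the work surface), where the seated knob's underside rests. Steel shaft 12 mm diameter, 24 mm high, top 6 mm conical. Key rib along +x (also a white line): 5 mm wide, 10 mm high, reaching 11 mm from the axis. Unless the knob's +x is within about 10 deg of this +x it stays up on the rib.
- plain_tray: White kit tray without a rheostat, fixed, 130 mm (x) by 180 mm (y) by 25 mm high, open above; walls and floor 4 mm thick. Origin: centre of the underside. A cross-wall up to the rim at y = 25 mm parts a wide bay (y -86 to 23 mm) from a narrow bay (y 27 to 86 mm); both run x -61 to 61 mm.
Things that resemble listed ones, but are neither listed nor needed, are in the scene too. Leave any purple or yellow look-alike of the part that bears knob_center alone.

How it is judged:
By the outcome, as a careful person would: the job done as asked, in the order asked, and still so for the second after the job is handed in, with the robot touching nothing.
It also fails if it takes over 104 s, if anything falls off the work surface, if the arm or the gripper's body presses on something with over 40 N, if the wrist force passes 120 N, or if a joint passes its speed limit or range.

### The arm

A 6-joint arm with a two-finger parallel gripper is mounted at the origin on the work surface. World frame = base frame: x ahead of the robot, y to its left, z up, the work surface at z = 0. Lengths are in m, angles in rad, forces in N, time in s.
With the tool pointing down it reaches from about 0.375 to 0.9 m from the base axis. Payload 3.1 kg.
Tool frame: the origin (TCP) lies at the very end of the fingers, on their centre line; the grasp point (between the pads) lies 19 mm behind it; z points along the fingers, y is the direction in which the jaws open and shut (so a half turn about z gives the same grasp; the last joint's range is limited). The gripper opens to 87 mm and grips with 3 to 60 N. Pads are 19 mm wide; open, the fingers measure 117 mm over their backs; the gripper's body (75 mm by 190 mm) begins 51 mm behind the grasp point.
Start: joints at [-1.306, 0.527, 1.433, -0, 1.181, -0.178], TCP at [0.268, -0.565, 0.223] pointing down, gripper open.
Joint ranges: [-3.08, 3.08], [-0.75, 2.2], [0.22, 2.44], [-1.43, 4.57], [0, 2.65], [-2.85, 2.85]. Speed limits (rad/s): [2.79, 2.79, 3.14, 3.14, 3.14, 3.14].

### API

Orientations are given as a unit quaternion [x, y, z, w].
In Python, from rig import robot gives the robot as it stands. The module is installed in compiled form; this text tells all that it offers.
- The arm moves only by the tool send_rows, never from a script. Its argument "deltas" is a list of rows, each an object of numbers: "tx", "ty", "tz": the shift along the tool's x, y, z in cm; "rx", "ry", "rz": the turn, a rotation vector about the tool's x, y, z in rad. A call has 1 to 5 rows; each row is the pose to reach, as a shift and turn from the pose commanded when the call began, along the tool's axes at that moment; what a row does not reach only later rows make up. A row lasts 1/12 s, in which the tool goes at most 41.7 mm and 7.16 degrees, less where a joint would pass 70% of its speed; a pose out of reach is approached as far as the arm can. A call with a gripper value outside its range is refused whole. "claw" is the finger opening in cm, from 0 to 8.7, set as the call begins (left out, the last holds). The fingers move at their own pace and stop on an object; "squeeze" is the grip in N (left out, the last holds). Time passes only in rows, so rows that repeat a pose let the fingers close. It gives the time, the measured TCP pose, the force and the opening at its end, in the units of the state.
- robot.get_obs(): the state, without advancing time (a new reading comes with each control period).
- robot.camera(name): name is "scene" or "top" or "wrist"; returns a dict with "color" (400x640x3 uint8, red, green, blue), "z_map" (400x640 float32, m along the optical axis (not along the pixel's ray), 0 where there is no reading), "intrinsics" (3x3 intrinsics, pixels), "R" (3x3) and "t" (3): a world point X has camera coordinates R X + t; the wrist camera has in their place "tool_from_camera" (4x4, takes a point from camera to tool coordinates, whose origin is the TCP and whose axes are the flange's). Camera axes: x right, y down, z forward; pixel columns grow to the right and rows downward; lengths in m; the calibration is good to about 2 mm. A picture is of the moment at which its call begins: read the wrist's pose just before it.
- robot.hand_in(): hands the job in, once; it reports no verdict.
Trained networks look in the newest picture that a camera, given by its name, has taken for a name from the list of things; names that differ only in an ending like _2 or _b are one class to them, and where a whole thing is asked for, a point or a joint stands for the part that bears it (a point fixed in the world has none). Each returns a list of dicts, best first, with "p" (0 to 1); they miss things now and then, are a little off and sometimes report something else, mostly with a low value. They report only what shows in the picture. A call takes as long as a camera call. They do not tell look-alikes from the thing itself.
- robot.outline_of(label, camera): "pixels" (400x640 bool, what is visible of it) and "xy" ([column, row] in pixels, amid what is visible of it).
- robot.tip_of(label, camera): "xy" ([column, row] in pixels: a listed point, or the origin of a listed thing).
The state is a dict: "time": time; "q": joint angles; "joint_velocities": joint speeds; "joint_torque": joint torques, N m; "position": TCP position; "tool_rot": TCP orientation; "ft_force": force on the tool from outside, world axes, zero at the start; "moment": the same for the moment, N m; "grip_width": finger opening in m.
Only numpy, scipy, OpenCV 4.12 (cv2) and the standard library are available. Lean on these libraries where they do the work, as an engineer would, in place of code of your own. Each camera call takes 0.05 s, during which the arm holds its last target.

## Working session

There is one attempt and no reset: what is moved stays moved. The work goes in short steps, Python scripts to look and compute and a tool call to move; the robot and the scene stay as the last step left them, time stands still between calls to the robot, and variables do not carry over. Pictures are saved under pics/ and viewed, and the job is handed in when it is done.

Besides the shell and the picture viewer there is one more tool, called after ">>>" by a JSON object that holds its "api" and its "payload", one argument or row to a line. send_rows: Moves the arm, as the interface text tells. Its arguments: {"type":"object","properties":{"deltas":{"type":"array","items":{"type":"object","properties":{"tx":{"type":"number"},"ty":{"type":"number"},"tz":{"type":"number"},"rx":{"type":"number"},"ry":{"type":"number"},"rz":{"type":"number"}}}},"claw":{"type":"number"},"squeeze":{"type":"number"}},"required":["deltas"]}

```bash
mkdir -p pics; cat > h.py <<'E'
import numpy as np, cv2
from rig import robot
from scipy.spatial.transform import Rotation as Rt
def cap(n):
    return robot.camera(n)
def save(c,fn):
    cv2.imwrite('pics/'+fn, cv2.cvtColor(c['color'],cv2.COLOR_RGB2BGR))
def pose():
    o=robot.get_obs(); T=np.eye(4); T[:3,:3]=Rt.from_quat(o['tool_rot']).as_matrix(); T[:3,3]=o['position']; return T
def world(c,T=None):
    z=c['z_map']; K=c['intrinsics']; v,u=np.mgrid[:400,:640]
    P=np.stack([(u-K[0,2])/K[0,0]*z,(v-K[1,2])/K[1,1]*z,z],-1)
    if 'R' in c: W=(P-c['t'])@c['R']
    else:
        M=T@c['tool_from_camera']; W=P@M[:3,:3].T+M[:3,3]
    W[z==0]=np.nan
    return W
E
python3 - <<'E'
from h import *
o=robot.get_obs(); print(o)
for n in ['scene','top','wrist']:
    T=pose();c=cap(n); save(c,n+'0.png'); print(n,c['intrinsics'].tolist(), c.get('R'),c.get('t'),c.get('tool_from_camera'))
    W=world(c,T); np.save(n+'0.npy',W)
    for l in ['knob_center','transformer_center','heat_sink_center','tall_capacitor_center','short_capacitor_center','rheostat_tray','shaft_seat','plain_tray']:
        for d in robot.tip_of(l,n)[:3]:
            x,y=d['xy']; xi,yi=int(round(x)),int(round(y))
            if 0<=xi<640 and 0<=yi<400: print(l,np.round([x,y,d['p']],2),W[yi,xi].round(3))
E
```

```text
{'time': 0.0, 'q': array([-1.30649479e+00,  5.28453733e-01,  1.43387062e+00, -2.04623023e-05,
        1.18138381e+00, -1.78507018e-01]), 'joint_velocities': array([ 0.00146754, -0.00018569, -0.00101177, -0.00069191, -0.00055128,
       -0.00012574]), 'joint_torque': array([-4.40550593e-04, -4.40043032e+01, -1.76591617e+01,  6.32395735e-02,
        5.81452169e-02, -1.66751497e-04]), 'position': array([ 0.26762735, -0.56401232,  0.22158934]), 'tool_rot': array([ 9.75588632e-01,  2.19603513e-01, -5.48132273e-05, -1.05637626e-03]), 'ft_force': array([-0.360391  ,  0.4815322 , -0.60891811]), 'moment': array([-0.01677389, -0.03010968,  0.00875227]), 'grip_width': 0.08665271194991583}
scene [[503.4957705913893, 0.0, 318.8156866394491], [0.0, 503.4957705913893, 204.4672652652427], [0.0, 0.0, 1.0]] [[ 0.65224961  0.75785796 -0.01489155]
 [ 0.57111352 -0.50425583 -0.64773097]
 [-0.49839722  0.4139775  -0.7617236 ]] [-0.29727783 -0.24668743  1.32254814] None
knob_center [252.6  234.4    0.88] [ 0.418 -0.148  0.008]
knob_center [192.3  234.7    0.66] [ 0.337 -0.245  0.01 ]
knob_center [227.8  21
[... 1092 characters left out ...]
]
tall_capacitor_center [465.   224.     0.57] [ 0.437 -0.287  0.062]
short_capacitor_center [263.6  229.2    0.82] [0.437 0.131 0.031]
rheostat_tray [406.5  141.3    0.69] [ 0.624 -0.182  0.002]
shaft_seat [435.4  143.2    0.87] [ 0.614 -0.241  0.026]
plain_tray [261.6  146.8    0.92] [0.619 0.137 0.002]
wrist [[287.5448151463871, 0.0, 317.8461758979231], [0.0, 287.5448151463871, 202.30000877601492], [0.0, 0.0, 1.0]] None None [[-2.31551348e-04 -9.57502309e-01 -2.88425508e-01  7.97467559e-02]
 [ 9.99999940e-01 -2.96098074e-04  1.80161787e-04  3.28781359e-04]
 [-2.57907565e-04 -2.88425449e-01  9.57502320e-01 -1.62713579e-01]
 [ 0.00000000e+00  0.00000000e+00  0.00000000e+00  1.00000000e+00]]
```

View pics/scene0.png

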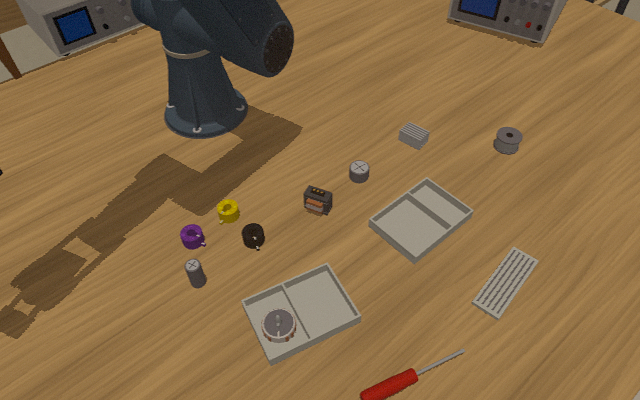

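View pics/top0.png

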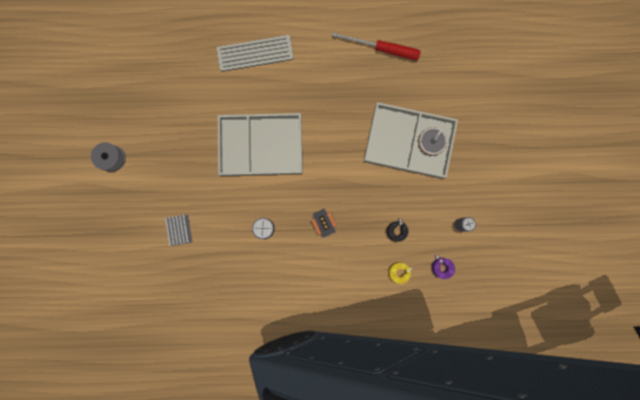

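View pics/wrist0.png

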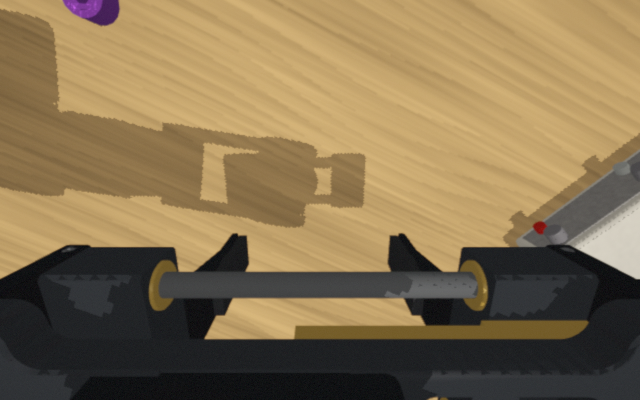

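```bash
python3 - <<'E'
from h import *
for n in ['scene','top']:
    c=cap(n); W=world(c)
    for l in ['knob_center','transformer_center','heat_sink_center','tall_capacitor_center','short_capacitor_center','rheostat_tray','plain_tray']:
        for d in robot.outline_of(l,n)[:4]:
            P=W[d['pixels']]; P=P[np.isfinite(P[:,0])]
            if len(P)<10: continue
            zt=np.percentile(P[:,2],97)
            Q=P[P[:,2]>zt-(0.008 if 'tray' not in l else .006)]
            (cx,cy),(w,h),a=cv2.minAreaRect((Q[:,:2]*1000).astype(np.float32))
            m=c['color'][d['pixels']].mean(0)
            print(n,l,round(d['p'],2),'px',np.round(d['xy']),'top z',zt.round(3),'rect',np.round([cx,cy,w,h,a],1),'mean',Q.mean(0).round(3),m.round(),len(Q))
E
```

```text
scene knob_center 0.7 px [229. 211.] top z 0.031 rect [ 335.8 -155.2   42.9   45.1   85.1] mean [ 0.338 -0.155  0.028] [146. 120.   8.] 261
scene knob_center 0.66 px [254. 234.] top z 0.031 rect [ 425.8 -153.    41.2   46.7   56.8] mean [ 0.427 -0.154  0.028] [49. 38. 28.] 283
scene knob_center 0.66 px [193. 238.] top z 0.031 rect [ 344.2 -249.    42.6   45.8   62.9] mean [ 0.345 -0.25   0.028] [85. 43. 89.] 295
scene heat_sink_center 0.79 px [414. 133.] top z 0.035 rect [438.6 316.5  59.9  44.7   9.2] mean [0.439 0.315 0.032] [114. 106.  99.] 316
scene tall_capacitor_center 0.88 px [195. 272.] top z 0.063 rect [ 437.4 -295.    28.2   29.4   89.4] mean [ 0.439 -0.295  0.06 ] [91. 82. 77.] 183
scene short_capacitor_center 0.94 px [358. 171.] top z 0.034 rect [437.6 134.5  42.9  47.7  46.8] mean [0.44  0.133 0.031] [109.  99.  92.] 253
scene rheostat_tray 0.79 px [307. 308.] top z 0.027 rect [ 622.4 -188.5  181.   133.2   76.7] mean [ 0.626 -0.194  0.025] [145. 137. 122.] 1125
scene plain_tray 0.84 px [420. 220.] top z 0.027 rect [6.207e+02 1.397e+02 1.315e+02 1.844e+02 4.000e-01] mean
[... 993 characters left out ...]
 [114. 110. 107.] 162
top short_capacitor_center 0.88 px [261. 230.] top z 0.034 rect [439.6 134.4  44.3  42.2  43.7] mean [0.439 0.134 0.031] [156. 152. 148.] 355
top rheostat_tray 0.64 px [406. 140.] top z 0.027 rect [ 623.  -189.3  179.7  131.    76.2] mean [ 0.62  -0.189  0.025] [163. 160. 147.] 645
top rheostat_tray 0.23 px [176. 230.] top z 0.034 rect [440.1 316.   59.1  40.    7.7] mean [0.44  0.315 0.032] [121. 119. 116.] 298
top rheostat_tray 0.16 px [258. 143.] top z 0.027 rect [622.1 139.4 180.7 131.2  90. ] mean [0.624 0.147 0.025] [165. 162. 148.] 739
top plain_tray 0.91 px [258. 144.] top z 0.027 rect [622.1 139.4 180.6 131.3  89.9] mean [0.623 0.146 0.025] [165. 162. 149.] 725
```

```bash
cat >> h.py <<'E'
def plan(x,y,z,yawdeg,T=None):
    """delta from the measured pose to a tool-down pose (cm, rad)"""
    T=pose() if T is None else T
    a=np.deg2rad(yawdeg)
    G=np.array([[np.cos(a),np.sin(a),0],[np.sin(a),-np.cos(a),0],[0,0,-1]])
    d=T[:3,:3].T@(np.array([x,y,z])-T[:3,3])*100
    r=Rt.from_matrix(T[:3,:3].T@G).as_rotvec()
    print('t',d.round(2),'|t|',np.linalg.norm(d).round(1),'r',r.round(3))
def st():
    o=robot.get_obs(); T=pose(); print('t',round(o['time'],2),'p',(o['position']*1000).round(1),'yaw',np.rad2deg(np.arctan2(T[1,0],T[0,0])).round(2),'z',T[:3,2].round(3),'w',round(o['grip_width']*1000,1),'F',o['ft_force'].round(1),'q',o['q'].round(2))
E
python3 - <<'E'
from h import *
st(); plan(.62,-.24,.17,-8); plan(.426,-.153,.14,-8)
E
```

```text
t 2.15 p [ 267.8 -564.7  222.5] yaw 25.37 z [-0.  0. -1.] w 87.1 F [-0.2 -0.   1.4] q [-1.31  0.53  1.43 -0.    1.18 -0.18]
t [ 45.74 -14.25   5.26] |t| 48.2 r [-0.     0.     0.582]
t [ 31.93 -30.42   8.26] |t| 44.9 r [-0.     0.     0.582]
```

>>> {"api": "send_rows", "payload": {
  "deltas": [
    {"tx":4,"ty":-3.8},
    {"tx":8,"ty":-7.6},
    {"tx":10.6,"ty":-10.2},
    {"tx":10.6,"ty":-10.2}
  ]
}}

```text
schema error: expected keys tx, ty, tz, rx, ry, rz
```

>>> {"api": "send_rows", "payload": {
  "deltas": [
    {"tx":4,"ty":-3.8},
    {"tx":8,"ty":-7.6},
    {"tx":10.6,"ty":-10.2},
    {"tx":10.6,"ty":-10.2}
  ]
}}

```text
schema error: expected keys tx, ty, tz, rx, ry, rz
```

>>> {"api": "send_rows", "payload": {
  "deltas": [
    {"tx":10.6,"ty":-10.2,"tz":8,"rz":0.58},
    {"tx":10.6,"ty":-10.2,"tz":8,"rz":0.58},
    {"tx":10.6,"ty":-10.2,"tz":8,"rz":0.58},
    {"tx":10.6,"ty":-10.2,"tz":8,"rz":0.58},
    {"tx":10.6,"ty":-10.2,"tz":8,"rz":0.58}
  ]
}}

```text
schema error: expected keys tx, ty, tz, rx, ry, rz
```

```bash
python3 - <<'E'
from h import *
st(); T=pose(); c=cap('wrist'); save(c,'w1.png'); W=world(c,T); np.save('w1.npy',W); np.save('w1c.npy',c['color'])
for d in robot.outline_of('knob_center','wrist')[:3]:
    P=W[d['pixels']]; P=P[np.isfinite(P[:,0])]; Q=P[P[:,2]>np.percentile(P[:,2],97)-.008]
    print(d['p'],d['xy'],cv2.minAreaRect((Q[:,:2]*1000).astype(np.float32)),Q.mean(0).round(4),Q[:,2].max())
print(robot.tip_of('knob_center','wrist')[:3])
plan(.426,-.153,.03,-8)
E
```

```text
t 2.15 p [ 267.8 -564.7  222.5] yaw 25.37 z [-0.  0. -1.] w 87.1 F [-0.2 -0.   1.4] q [-1.31  0.53  1.43 -0.    1.18 -0.18]
0.88 [93.4, 8.1] ((332.4454650878906, -256.043701171875), (19.114334106445312, 43.228721618652344), 25.52924919128418) [ 0.3333 -0.2574  0.0278] 0.030761320450081564
[]
t [ 31.93 -30.42  19.26] |t| 48.1 r [-0.    -0.     0.582]
```

>>> {"api": "send_rows", "payload": {
  "deltas": [
    {"tx":4,"ty":-3.8,"tz":0,"rx":0,"ry":0,"rz":0},
    {"tx":8,"ty":-7.6,"tz":0,"rx":0,"ry":0,"rz":0},
    {"tx":10.6,"ty":-10.2,"tz":0,"rx":0,"ry":0,"rz":0},
    {"tx":10.6,"ty":-10.2,"tz":0,"rx":0,"ry":0,"rz":0}
  ]
}}

```text
time: 2.63
position: [0.3203, -0.4222, 0.2222]
tool_rot: [0.975, 0.22, 0.0, -0.002]
ft_force: [-0.8, -0.3, 1.0]
grip_width: 0.0876
```

>>> {"api": "send_rows", "payload": {
  "deltas": [
    {"tx":4,"ty":-3.8,"tz":0,"rx":0,"ry":0,"rz":0},
    {"tx":8,"ty":-7.6,"tz":0,"rx":0,"ry":0,"rz":0},
    {"tx":10.6,"ty":-10.2,"tz":0,"rx":0,"ry":0,"rz":0},
    {"tx":10.6,"ty":-10.2,"tz":0,"rx":0,"ry":0,"rz":0}
  ]
}}

```text
time: 2.97
position: [0.372, -0.285, 0.2225]
tool_rot: [0.975, 0.22, -0.0, -0.001]
ft_force: [0.0, 1.4, 1.1]
grip_width: 0.0873
```

>>> {"api": "send_rows", "payload": {
  "deltas": [
    {"tx":10.6,"ty":-10.2,"tz":8,"rx":0,"ry":0,"rz":0.58},
    {"tx":10.6,"ty":-10.2,"tz":8,"rx":0,"ry":0,"rz":0.58},
    {"tx":10.6,"ty":-10.2,"tz":8,"rx":0,"ry":0,"rz":0.58},
    {"tx":10.6,"ty":-10.2,"tz":8,"rx":0,"ry":0,"rz":0.58},
    {"tx":10.6,"ty":-10.2,"tz":8,"rx":0,"ry":0,"rz":0.58}
  ]
}}

```text
time: 3.38
position: [0.4232, -0.1478, 0.1409]
tool_rot: [0.998, -0.07, -0.002, -0.001]
ft_force: [-0.1, 0.8, -0.1]
grip_width: 0.087
```

```bash
python3 - <<'E'
from h import *
st(); T=pose(); c=cap('wrist'); save(c,'w1.png'); W=world(c,T); np.save('w1.npy',W); np.save('w1c.npy',c['color'])
for d in robot.outline_of('knob_center','wrist')[:3]:
    P=W[d['pixels']]; P=P[np.isfinite(P[:,0])]; Q=P[P[:,2]>np.percentile(P[:,2],97)-.008]
    print(d['p'],d['xy'],cv2.minAreaRect((Q[:,:2]*1000).astype(np.float32)),Q.mean(0).round(4),Q[:,2].max())
plan(.426,-.153,.03,-8)
E
```

```text
t 3.38 p [ 423.2 -147.8  140.9] yaw -8.05 z [-0.003  0.003 -1.   ] w 87.0 F [-0.1  0.8 -0.1] q [-0.59  0.43  1.94  0.    0.77  1.12]
0.93 [425.9, 242.5] ((379.40386962890625, -235.94793701171875), (114.60482025146484, 20.143068313598633), 39.0762939453125) [ 0.3533 -0.2568  0.0294] 0.18251137574863255
0.75 [325.6, 196.5] ((425.7009582519531, -153.5936737060547), (44.045074462890625, 43.72115707397461), 5.460186958312988) [ 0.426  -0.1535  0.0284] 0.03073327811779536
0.74 [334.6, 258.7] ((348.6347961425781, -156.6800079345703), (41.78832244873047, 21.2272891998291), 77.2188949584961) [ 0.3502 -0.1555  0.0278] 0.030449488929415347
t [ 0.36  0.37 11.14] |t| 11.2 r [-0.002  0.004  0.006]
```

View pics/w1.png

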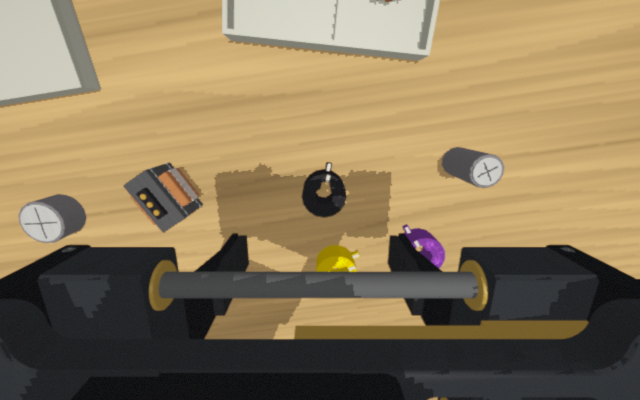

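```bash
python3 - <<'E'
import numpy as np,cv2
W=np.load('w1.npy');c=np.load('w1c.npy').astype(int)
C=np.array([.4258,-.1535])
d=W[...,:2]-C; r=np.hypot(d[...,0],d[...,1])
m=(c.min(-1)>130)&(r<.034)&(c.max(-1)-c.min(-1)<60)
for v,u in np.argwhere(m): print(u,v,(W[v,u]*1000).round(1),c[v,u],np.rad2deg(np.arctan2(d[v,u,1],d[v,u,0])).round(1),(r[v,u]*1000).round(1))
m=(r>.0235)&(r<.031)&(W[...,2]>.0045)&(W[...,2]<.02)
for v,u in np.argwhere(m): print('tab',u,v,(W[v,u]*1000).round(1),np.rad2deg(np.arctan2(d[v,u,1],d[v,u,0])).round(1))
im=cv2.resize(c[150:230,285:365].astype(np.uint8),None,fx=7,fy=7,interpolation=cv2.INTER_NEAREST); cv2.imwrite('pics/w1z.png',im[...,::-1])
E
```

```text
329 163 [ 453.7 -163.6    6.1] [161 154 141] -19.9 29.6
328 164 [ 452.8 -162.4    6.1] [209 203 190] -18.3 28.4
329 164 [ 452.8 -163.4    7.3] [224 218 205] -20.2 28.8
330 164 [ 452.6 -164.5    6.8] [192 186 174] -22.3 29.0
327 165 [ 452.1 -161.3    7.3] [176 170 158] -16.4 27.4
328 165 [ 452.1 -162.3    8.1] [220 215 202] -18.5 27.7
329 165 [ 451.6 -163.3    6.2] [229 224 210] -20.8 27.6
330 165 [ 451.6 -164.3    7.1] [186 181 169] -22.8 28.0
327 166 [ 450.7 -161.1    5.5] [187 181 169] -17.0 26.1
328 166 [ 451.2 -162.1    8.7] [224 219 207] -18.8 26.8
329 166 [ 450.6 -163.2    6.4] [229 224 210] -21.3 26.6
330 166 [ 450.2 -164.2    4.7] [183 179 165] -23.8 26.6
327 167 [ 449.9 -161.     6.8] [205 201 187] -17.2 25.3
328 167 [ 450.  -162.     8.1] [230 224 212] -19.3 25.7
329 167 [ 449.8 -163.     7.7] [224 220 206] -21.7 25.8
330 167 [ 449.4 -164.1    6.5] [176 170 157] -24.1 25.9
327 168 [ 448.8 -160.9    6.2] [209 204 191] -17.7 24.1
328 168 [ 448.7 -161.9    6.3] [229 223 210] -20.1 24.3
329 168 [ 448.5 -162.9    6.3] [210 205 192] -22.5 24.6
330 168 [ 448.4 -163.9    6.6] [155 
[... 2542 characters left out ...]
1.3
tab 330 166 [ 450.2 -164.2    4.7] -23.8
tab 331 166 [ 450.5 -165.2    7.3] -25.4
tab 325 167 [ 450.2 -158.9    6.7] -12.5
tab 326 167 [ 450.1 -160.     7.1] -14.9
tab 327 167 [ 449.9 -161.     6.8] -17.2
tab 328 167 [ 450.  -162.     8.1] -19.3
tab 329 167 [ 449.8 -163.     7.7] -21.7
tab 330 167 [ 449.4 -164.1    6.5] -24.1
tab 325 168 [ 449.  -158.8    5.9] -12.8
tab 326 168 [ 449.2 -159.8    7.4] -15.1
tab 327 168 [ 448.8 -160.9    6.2] -17.7
tab 328 168 [ 448.7 -161.9    6.3] -20.1
tab 329 168 [ 448.5 -162.9    6.3] -22.5
tab 330 168 [ 448.4 -163.9    6.6] -24.8
tab 327 169 [ 448.2 -160.7    8.5] -17.8
tab 329 169 [ 447.6 -162.8    7. ] -23.0
tab 330 169 [ 447.5 -163.8    7. ] -25.4
```

View pics/w1z.png

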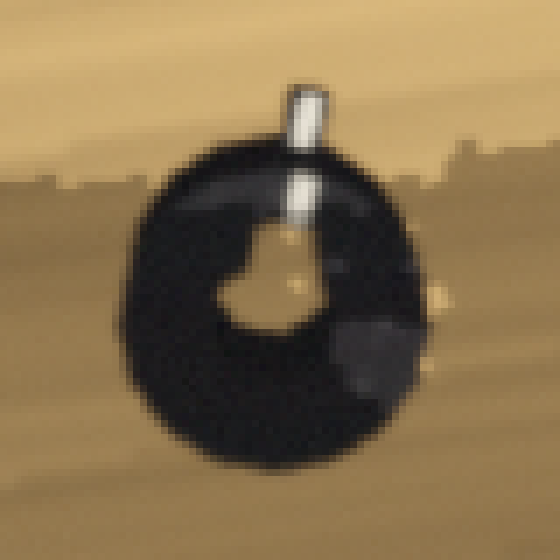

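>>> {"api": "send_rows", "payload": {
  "deltas": [
    {"tx":0.34,"ty":0.53,"tz":3,"rx":0,"ry":0,"rz":0.19},
    {"tx":0.34,"ty":0.53,"tz":7,"rx":0,"ry":0,"rz":0.19},
    {"tx":0.34,"ty":0.53,"tz":9,"rx":0,"ry":0,"rz":0.19},
    {"tx":0.34,"ty":0.53,"tz":9,"rx":0,"ry":0,"rz":0.19}
  ]
}}

```text
time: 3.82
position: [0.4252, -0.158, 0.0499]
tool_rot: [0.987, -0.162, -0.003, -0.001]
ft_force: [0.1, 0.1, -0.0]
grip_width: 0.0871
```

```bash
python3 - <<'E'
from h import *
st(); plan(.4258,-.1535,.006,-19)
E
```

```text
t 3.82 p [ 425.2 -158.    49.9] yaw -18.65 z [-0.005  0.003 -1.   ] w 87.1 F [ 0.1  0.1 -0. ] q [-0.6   0.62  1.99 -0.    0.53  1.29]
t [-0.06 -0.44  4.4 ] |t| 4.4 r [-0.001  0.005  0.006]
```

>>> {"api": "send_rows", "payload": {
  "deltas": [
    {"tx":-0.06,"ty":-0.44,"tz":2,"rx":0,"ry":0.005,"rz":0.006},
    {"tx":-0.06,"ty":-0.44,"tz":4.2,"rx":0,"ry":0.005,"rz":0.006},
    {"tx":-0.06,"ty":-0.44,"tz":4.4,"rx":0,"ry":0.005,"rz":0.006},
    {"tx":-0.06,"ty":-0.44,"tz":4.4,"rx":0,"ry":0.005,"rz":0.006}
  ]
}}

```text
time: 4.15
position: [0.4278, -0.1542, 0.009]
tool_rot: [0.986, -0.165, 0.003, 0.0]
ft_force: [-0.2, -0.0, -0.7]
grip_width: 0.0873
```

>>> {"api": "send_rows", "payload": {
  "deltas": [
    {"tx":0,"ty":0,"tz":0,"rx":0,"ry":0,"rz":0},
    {"tx":0,"ty":0,"tz":0,"rx":0,"ry":0,"rz":0},
    {"tx":0,"ty":0,"tz":0,"rx":0,"ry":0,"rz":0},
    {"tx":0,"ty":0,"tz":0,"rx":0,"ry":0,"rz":0},
    {"tx":0,"ty":0,"tz":0,"rx":0,"ry":0,"rz":0}
  ],
  "claw": 3.5,
  "squeeze": 20
}}

```text
time: 4.57
position: [0.4279, -0.1535, 0.0093]
tool_rot: [0.986, -0.166, 0.003, 0.001]
ft_force: [0.2, -0.5, -0.2]
grip_width: 0.0618
```

```bash
python3 - <<'E'
from h import *
st(); plan(.54,-.205,.12,-19)
E
```

```text
t 4.57 p [ 427.9 -153.5    9.3] yaw -19.08 z [ 0.006 -0.002 -1.   ] w 61.8 F [ 0.2 -0.5 -0.2] q [-0.59  0.71  2.01  0.    0.41  1.31]
t [ 12.35   1.2  -11.  ] |t| 16.6 r [ 0.    -0.006 -0.001]
```

>>> {"api": "send_rows", "payload": {
  "deltas": [
    {"tx":-0.2,"ty":0,"tz":0.3,"rx":0,"ry":-0.006,"rz":0},
    {"tx":-0.2,"ty":0,"tz":0.3,"rx":0,"ry":-0.006,"rz":0},
    {"tx":-0.2,"ty":0,"tz":0.3,"rx":0,"ry":-0.006,"rz":0},
    {"tx":-0.2,"ty":0,"tz":0.3,"rx":0,"ry":-0.006,"rz":0},
    {"tx":-0.2,"ty":0,"tz":0.3,"rx":0,"ry":-0.006,"rz":0}
  ]
}}

```text
time: 4.98
position: [0.4256, -0.1526, 0.0054]
tool_rot: [0.986, -0.166, -0.001, -0.0]
ft_force: [-0.8, -0.4, 0.1]
grip_width: 0.0435
```

>>> {"api": "send_rows", "payload": {
  "deltas": [
    {"tx":0,"ty":0,"tz":0,"rx":0,"ry":0,"rz":0},
    {"tx":0,"ty":0,"tz":0,"rx":0,"ry":0,"rz":0}
  ]
}}

```text
time: 5.15
position: [0.4256, -0.1526, 0.0054]
tool_rot: [0.986, -0.166, -0.001, -0.0]
ft_force: [-0.6, -0.3, -0.7]
grip_width: 0.0441
```

```bash
python3 - <<'E'
from h import *
st(); plan(.54,-.205,.12,-19)
E
```

```text
t 5.15 p [ 425.6 -152.6    5.4] yaw -19.09 z [-0.001  0.    -1.   ] w 44.1 F [-0.6 -0.3 -0.7] q [-0.59  0.72  2.01 -0.    0.41  1.31]
t [ 12.51   1.21 -11.47] |t| 17.0 r [-0.     0.001 -0.002]
```

>>> {"api": "send_rows", "payload": {
  "deltas": [
    {"tx":0,"ty":0,"tz":-2.5,"rx":0,"ry":0,"rz":0},
    {"tx":1,"ty":0.3,"tz":-6,"rx":0,"ry":0,"rz":0},
    {"tx":4,"ty":0.8,"tz":-8.5,"rx":0,"ry":0,"rz":0},
    {"tx":7.5,"ty":1.5,"tz":-10.5,"rx":0,"ry":0,"rz":0},
    {"tx":11,"ty":1.9,"tz":-12.5,"rx":0,"ry":0,"rz":0}
  ]
}}

```text
time: 5.57
position: [0.5241, -0.2072, 0.1324]
tool_rot: [0.986, -0.166, -0.0, 0.0]
ft_force: [0.1, -0.4, -1.6]
grip_width: 0.0439
```

>>> {"api": "send_rows", "payload": {
  "deltas": [
    {"tx":1.2,"ty":0,"tz":0,"rx":0,"ry":0,"rz":0},
    {"tx":1.2,"ty":0,"tz":0,"rx":0,"ry":0,"rz":0},
    {"tx":1.2,"ty":0,"tz":0,"rx":0,"ry":0,"rz":0},
    {"tx":1.2,"ty":0,"tz":0,"rx":0,"ry":0,"rz":0}
  ]
}}

```text
time: 5.9
position: [0.5325, -0.209, 0.1292]
tool_rot: [0.986, -0.166, -0.003, -0.001]
ft_force: [1.0, 1.0, 0.0]
grip_width: 0.0439
```

```bash
python3 - <<'E'
from h import *
st(); T=pose(); c=cap('wrist'); save(c,'w2.png'); W=world(c,T); np.save('w2.npy',W); np.save('w2c.npy',c['color'])
print(T.round(4).tolist())
for d in robot.tip_of('shaft_seat','wrist')[:3]:
    u,v=np.round(d['xy']).astype(int); print(d,W[v,u].round(4))
im=cv2.resize(c['color'][60:260,200:440],None,fx=3,fy=3,interpolation=cv2.INTER_CUBIC); cv2.imwrite('pics/w2z.png',im[...,::-1])
E
```

```text
t 5.9 p [ 532.5 -209.   129.2] yaw -19.08 z [-0.005  0.003 -1.   ] w 43.9 F [1. 1. 0.] q [-0.57  0.58  1.65 -0.    0.92  1.33]
[[0.945, -0.3269, -0.0053, 0.5325], [-0.3269, -0.9451, 0.003, -0.209], [-0.0059, -0.0011, -1.0, 0.1292], [0.0, 0.0, 0.0, 1.0]]
{'xy': [315.4, 102.7], 'p': 0.88} [ 0.6175 -0.236   0.0486]
```

View pics/w2.png

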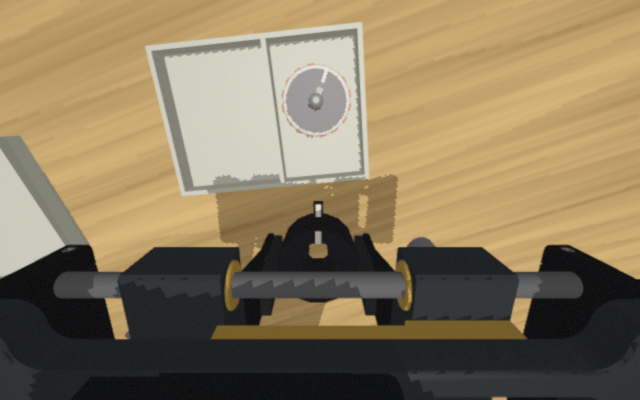

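View pics/w2z.png

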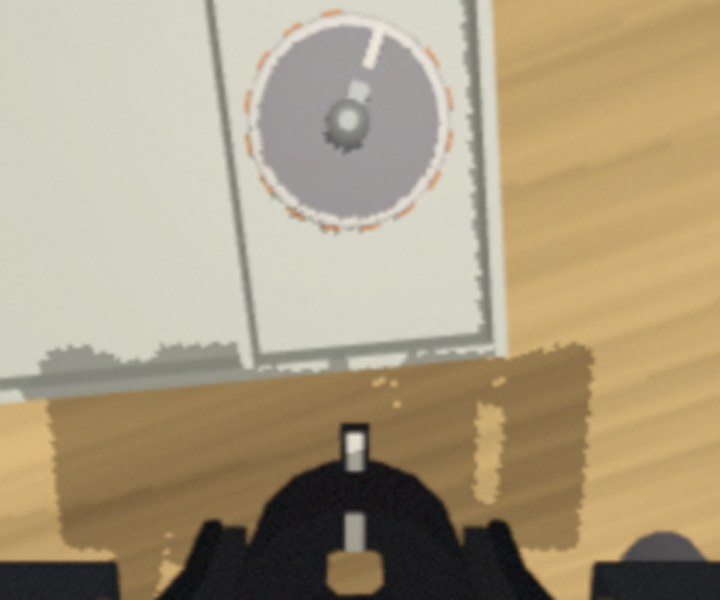

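```bash
python3 - <<'E'
import numpy as np,cv2
W=np.load('w2.npy');c=np.load('w2c.npy').astype(int)
C=np.array([.614,-.238])
d=W[...,:2]-C; r=np.hypot(d[...,0],d[...,1])
# shaft points
m=(r<.03)&(W[...,2]>.037); P=W[m]; print('high pts',len(P),P.mean(0).round(4), P[:,2].max())
m=(r<.03)&(W[...,2]>.0455); P=W[m]; print('tip pts',len(P),P.mean(0).round(4))
m=(r<.045)&(W[...,2]>.019)&(W[...,2]<.031); P=W[m][:,:2]*1000; 
# z=24 plane disc: refine with min enclosing circle
(cx,cy),R=cv2.minEnclosingCircle(P[np.hypot(*(P-C*1000).T)<33].astype(np.float32)); print('disc',cx,cy,R, np.median(W[m][:,2]))
hull=cv2.convexHull(P[np.hypot(*(P-C*1000).T)<33].astype(np.float32)); (ex,ey),ax,an=cv2.fitEllipse(hull); print('ell',ex,ey,ax)
for C in [np.array([cx,cy])/1000,np.array([ex,ey])/1000]:
    d=W[...,:2]-C; r=np.hypot(d[...,0],d[...,1])
    m=(r>.012)&(r<.0265)&(c.min(-1)>185)&(W[...,2]<.032)
    P=W[m]; a=np.rad2deg(np.arctan2(*(P[:,:2]-C).mean(0)[::-1])); print(len(P),'ang',a)
    vx,vy,x0,y0=cv2.fitLine((P[:,:2]*1000).astype(np.float32),cv2.DIST_L2,0,.01,.01).ravel(); print('line',np.rad2deg(np.arctan2(vy,vx)),x0,y0)
uv=np.argwhere(m); print(uv.min(0),uv.max(0))
E
```

```text
high pts 174 [ 0.6196 -0.237   0.0459] 0.05005561483007315
tip pts 94 [ 0.6196 -0.237   0.0475]
disc 619.5827026367188 -236.9010009765625 31.06192398071289 0.024804525261106936
ell 618.1127319335938 -237.32717895507812 (57.69858169555664, 61.79305648803711)
61 ang -29.425119120363508
line -54.7486 632.1488 -243.98889
131 ang -134.3926789140882
line -26.298176 610.98254 -244.61014
[ 71 290] [133 346]
```

```bash
python3 - <<'E'
from h import *
W=np.load('w2.npy');c=np.load('w2c.npy').astype(int)
T=np.array([[0.945, -0.3269, -0.0053, 0.5325], [-0.3269, -0.9451, 0.003, -0.209], [-0.0059, -0.0011, -1.0, 0.1292], [0.0, 0.0, 0.0, 1.0]])
w=cap('wrist'); M=T@w['tool_from_camera']; K=w['intrinsics']
def ray(u,v,z):
    p=M[:3,:3]@np.array([(u-K[0,2])/K[0,0],(v-K[1,2])/K[1,1],1]); return (M[:3,3]+p*(z-M[2,3])/p[2])[:2]*1000
tip=ray(315.7,99.7,.048); print('tip',tip)
# grey disc outline -> ellipse
g=cv2.cvtColor(c.astype(np.uint8),cv2.COLOR_RGB2HSV); 
m=((c.mean(-1)<185)&(c.mean(-1)>110)&(g[...,1]<30)).astype(np.uint8); m[:60]=0;m[140:]=0;m[:,:280]=0;m[:,355:]=0
n,l,s,ce=cv2.connectedComponentsWithStats(m,connectivity=4); k=1+np.argmax(s[1:,4]); print(s[k],ce[k])
cn=cv2.findContours((l==k).astype(np.uint8),cv2.RETR_EXTERNAL,cv2.CHAIN_APPROX_NONE)[0]; h=cv2.convexHull(max(cn,key=len)).reshape(-1,2)
H=np.array([ray(u,v,.0245) for u,v in h],np.float32); (ex,ey),ax,an=cv2.fitEllipse(H); print('disc',ex,ey,ax)
C=np.array([ex,ey])
pts=[]
for v in range(66,88):
    for u in range(316,335):
        p=ray(u,v,.0245); r=np.hypot(*(p-C))
        if c[v,u].min()>195 and 13<r<26: pts.append([*p,u,v])
pts=np.array(pts); print(len(pts),pts.mean(0)); dd=pts[:,:2].mean(0)
for C0 in (C,tip): print('ang',np.rad2deg(np.arctan2(*(dd-C0)[::-1])))
vx,vy,_,_=cv2.fitLine(pts[:,:2].astype(np.float32),cv2.DIST_L2,0,.01,.01).ravel(); print('line',np.rad2deg(np.arctan2(vy,vx)))
# knob line in hand
for v in (206,238): print('knobline',[u for u in range(300,335) if c[v,u].min()>100])
for l in ['knob_center']:
    print([(d['p'],d['xy']) for d in robot.tip_of(l,'wrist')[:2]])
st()
E
```

```text
tip [ 619.68564254 -237.26439766]
[ 286   68   61   65 2909] [315.52595394 100.69645926]
disc 619.4141845703125 -236.96273803710938 (52.91595458984375, 53.17094039916992)
37 [ 636.34827383 -250.14977314  323.72972973   76.24324324]
ang -37.908860416599296
ang -37.71513131174442
line -38.329746
knobline [315, 316, 317, 318, 319, 320, 321]
knobline [315, 316, 317, 318, 319, 320]
[(0.98, [318.4, 254.9])]
t 6.1 p [ 533.3 -209.7  129.6] yaw -19.09 z [-0.003  0.002 -1.   ] w 43.7 F [ 0.5  0.4 -0.8] q [-0.57  0.58  1.65 -0.    0.92  1.33]
```

```bash
python3 - <<'E'
from h import *
st(); plan(.6191,-.2368,.08,-38)
E
```

```text
t 6.1 p [ 533.3 -209.7  129.6] yaw -19.09 z [-0.003  0.002 -1.   ] w 43.7 F [ 0.5  0.4 -0.8] q [-0.57  0.58  1.65 -0.    0.92  1.33]
t [ 9.01 -0.24  4.93] |t| 10.3 r [-0.     0.004  0.33 ]
```

>>> {"api": "send_rows", "payload": {
  "deltas": [
    {"tx":2.5,"ty":0,"tz":0,"rx":0,"ry":0,"rz":0.1},
    {"tx":5.5,"ty":-0.1,"tz":1,"rx":0,"ry":0,"rz":0.2},
    {"tx":8,"ty":-0.2,"tz":3,"rx":0,"ry":0.003,"rz":0.3},
    {"tx":9,"ty":-0.24,"tz":4.9,"rx":0,"ry":0.003,"rz":0.33},
    {"tx":9,"ty":-0.24,"tz":4.9,"rx":0,"ry":0.003,"rz":0.33}
  ]
}}

```text
time: 6.52
position: [0.6202, -0.2372, 0.0771]
tool_rot: [0.945, -0.326, -0.001, -0.0]
ft_force: [-0.6, 0.5, -0.9]
grip_width: 0.0441
```

>>> {"api": "send_rows", "payload": {
  "deltas": [
    {"tx":0,"ty":0,"tz":0,"rx":0,"ry":0,"rz":0},
    {"tx":0,"ty":0,"tz":0,"rx":0,"ry":0,"rz":0},
    {"tx":0,"ty":0,"tz":0,"rx":0,"ry":0,"rz":0}
  ]
}}

```text
time: 6.77
position: [0.62, -0.2375, 0.0823]
tool_rot: [0.946, -0.325, 0.001, 0.0]
ft_force: [0.3, 0.3, -0.3]
grip_width: 0.0438
```

```bash
python3 - <<'E'
from h import *
st(); T=pose(); plan(.6191,-.2368,.0305,-38); c=cap('wrist'); save(c,'w3.png'); st(); s=cap('scene'); save(s,'s3.png')
cv2.imwrite('pics/w3z.png',cv2.resize(c['color'][150:330,220:420],None,fx=3,fy=3,interpolation=cv2.INTER_CUBIC)[...,::-1])
E
```

```text
t 6.77 p [ 620.  -237.5   82.3] yaw -37.98 z [ 0.002 -0.001 -1.   ] w 43.8 F [ 0.3  0.3 -0.3] q [-0.53  0.75  1.44 -0.    0.96  1.7 ]
t [-0.13  0.    5.18] |t| 5.2 r [-0.    -0.002  0.   ]
t 6.82 p [ 620.3 -237.7   82.6] yaw -37.98 z [ 0.003 -0.002 -1.   ] w 43.6 F [-0.9  0.3 -1.3] q [-0.53  0.75  1.44 -0.    0.96  1.7 ]
```

View pics/w3z.png

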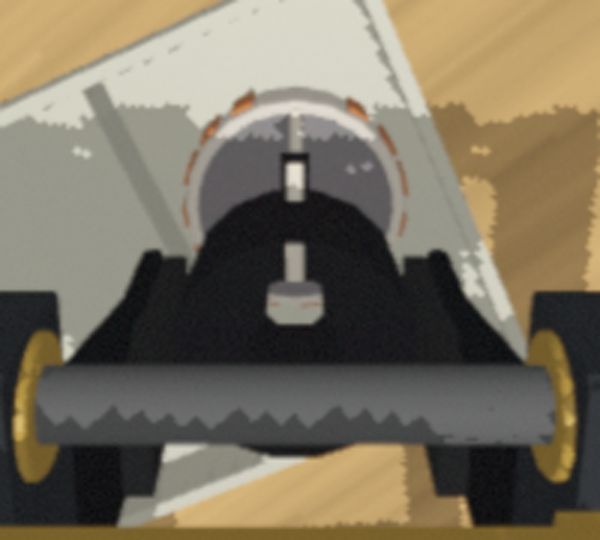

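>>> {"api": "send_rows", "payload": {
  "deltas": [
    {"tx":-0.1,"ty":0,"tz":1,"rx":0,"ry":0,"rz":0},
    {"tx":-0.1,"ty":0,"tz":2,"rx":0,"ry":0,"rz":0},
    {"tx":-0.1,"ty":0,"tz":2.8,"rx":0,"ry":0,"rz":0},
    {"tx":-0.1,"ty":0,"tz":3.4,"rx":0,"ry":0,"rz":0},
    {"tx":-0.1,"ty":0,"tz":3.6,"rx":0,"ry":0,"rz":0}
  ]
}}

```text
time: 7.28
position: [0.6187, -0.2365, 0.0433]
tool_rot: [0.946, -0.326, -0.001, -0.0]
ft_force: [-0.4, 0.9, -0.4]
grip_width: 0.0438
```

>>> {"api": "send_rows", "payload": {
  "deltas": [
    {"tx":0,"ty":0,"tz":0.4,"rx":0,"ry":0,"rz":0},
    {"tx":0,"ty":0,"tz":0.8,"rx":0,"ry":0,"rz":0},
    {"tx":0,"ty":0,"tz":1.1,"rx":0,"ry":0,"rz":0},
    {"tx":0,"ty":0,"tz":1.3,"rx":0,"ry":0,"rz":0},
    {"tx":0,"ty":0,"tz":1.4,"rx":0,"ry":0,"rz":0}
  ]
}}

```text
time: 7.7
position: [0.6199, -0.2371, 0.0311]
tool_rot: [0.946, -0.326, 0.001, 0.0]
ft_force: [-0.5, 0.4, -1.1]
grip_width: 0.0434
```

```bash
python3 - <<'E'
from h import *
st(); plan(.6191,-.2368,.0305,-38)
E
```

```text
t 7.7 p [ 619.9 -237.1   31.1] yaw -38.0 z [ 0.002 -0.001 -1.   ] w 43.4 F [-0.5  0.4 -1.1] q [-0.53  0.82  1.46 -0.    0.87  1.7 ]
t [-0.08  0.02  0.05] |t| 0.1 r [-0.    -0.002 -0.   ]
```

>>> {"api": "send_rows", "payload": {
  "deltas": [
    {"tx":0,"ty":0,"tz":0.1,"rx":0,"ry":0,"rz":0},
    {"tx":0,"ty":0,"tz":0.15,"rx":0,"ry":0,"rz":0},
    {"tx":0,"ty":0,"tz":0.15,"rx":0,"ry":0,"rz":0}
  ]
}}

```text
time: 7.95
position: [0.62, -0.2372, 0.0299]
tool_rot: [0.946, -0.326, 0.001, 0.0]
ft_force: [0.8, -0.2, -0.9]
grip_width: 0.0438
```

>>> {"api": "send_rows", "payload": {
  "deltas": [
    {"tx":0,"ty":0,"tz":0,"rx":0,"ry":0,"rz":0},
    {"tx":0,"ty":0,"tz":0,"rx":0,"ry":0,"rz":0},
    {"tx":0,"ty":0,"tz":0,"rx":0,"ry":0,"rz":0},
    {"tx":0,"ty":0,"tz":0,"rx":0,"ry":0,"rz":0}
  ],
  "claw": 6.0
}}

```text
time: 8.28
position: [0.6201, -0.2372, 0.03]
tool_rot: [0.946, -0.326, 0.001, 0.0]
ft_force: [0.5, -0.1, 0.3]
grip_width: 0.0587
```

>>> {"api": "send_rows", "payload": {
  "deltas": [
    {"tx":0,"ty":0,"tz":-2,"rx":0,"ry":0,"rz":0},
    {"tx":0,"ty":0,"tz":-5,"rx":0,"ry":0,"rz":0},
    {"tx":-2,"ty":0,"tz":-8,"rx":0,"ry":0,"rz":0},
    {"tx":-4,"ty":0,"tz":-10,"rx":0,"ry":0,"rz":0},
    {"tx":-6,"ty":0,"tz":-11,"rx":0,"ry":0,"rz":0}
  ]
}}

```text
time: 8.7
position: [0.5737, -0.2008, 0.143]
tool_rot: [0.945, -0.326, 0.004, 0.001]
ft_force: [-0.1, 0.5, 0.3]
grip_width: 0.06
```

```bash
python3 - <<'E'
from h import *
st(); T=pose(); c=cap('wrist'); save(c,'w4.png'); W=world(c,T)
for n,cc,ww in [('wrist',c,W)]+[(n,x:=cap(n),world(x)) for n in ('scene','top')]:
    for d in robot.outline_of('knob_center',n)[:4]:
        P=ww[d['pixels']]; P=P[np.isfinite(P[:,0])]; 
        if len(P)<20: continue
        zt=np.percentile(P[:,2],95);Q=P[P[:,2]>zt-.008]
        print(n,d['p'],np.round(d['xy']),'top',zt.round(4),Q.mean(0).round(4),cc['color'][d['pixels']].mean(0).round())
cv2.imwrite('pics/w4z.png',cv2.resize(c['color'][40:240,220:420],None,fx=3,fy=3,interpolation=cv2.INTER_CUBIC)[...,::-1])
st()
E
```

```text
t 8.7 p [ 573.7 -200.8  143. ] yaw -38.01 z [ 0.007 -0.004 -1.   ] w 60.0 F [-0.1  0.5  0.3] q [-0.52  0.6   1.56 -0.    0.98  1.71]
wrist 0.83 [314. 145.] top 0.0537 [ 0.6207 -0.2373  0.0526] [71. 69. 70.]
scene 0.97 [279. 324.] top 0.0547 [ 0.6212 -0.2375  0.0523] [58. 50. 44.]
scene 0.62 [190. 235.] top 0.0302 [ 0.3478 -0.2505  0.0307] [96. 51. 98.]
scene 0.55 [225. 218.] top 0.2494 [ 0.5344 -0.2519  0.2502] [112.  91.  15.]
scene 0.2 [358. 168.] top 0.0333 [0.4396 0.1331 0.031 ] [118. 109. 103.]
top 0.74 [258. 142.] top 0.0259 [0.626  0.1475 0.0303] [224. 222. 209.]
t 9.0 p [ 573.1 -200.7  139.1] yaw -38.01 z [ 0.002 -0.001 -1.   ] w 59.9 F [ 0.4 -0.2  0. ] q [-0.52  0.61  1.56 -0.    0.98  1.71]
```

View pics/w4z.png

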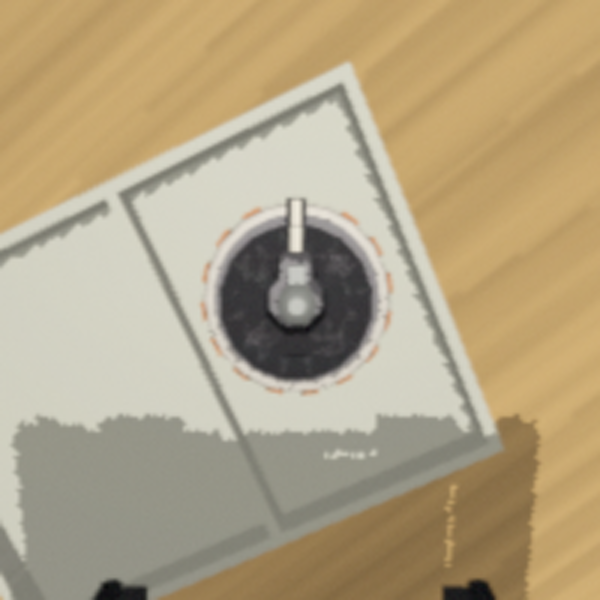

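```bash
python3 - <<'E'
from h import *
plan(.4475,.004,.16,23.7)
T=pose(); T2=T.copy(); a=np.deg2rad(-5);  # after half
x,y=.51,-.098
plan(x,y,.16,-8); 
G=np.array([[np.cos(np.deg2rad(-8)),np.sin(np.deg2rad(-8)),0],[np.sin(np.deg2rad(-8)),-np.cos(np.deg2rad(-8)),0],[0,0,-1]]); T2=np.eye(4);T2[:3,:3]=G;T2[:3,3]=[x,y,.16]; plan(.4475,.004,.16,23.7,T2)
E
```

```text
t [-22.5   -8.4   -2.14] |t| 24.1 r [ 1.000e-03 -2.000e-03 -1.077e+00]
t [-11.29  -4.21  -2.11] |t| 12.2 r [ 0.    -0.002 -0.524]
t [-7.61 -9.23  0.  ] |t| 12.0 r [ 0.     0.    -0.553]
```

>>> {"api": "send_rows", "payload": {
  "deltas": [
    {"tx":-2.3,"ty":-0.8,"tz":-2.1,"rx":0,"ry":0,"rz":-0.11},
    {"tx":-4.6,"ty":-1.7,"tz":-2.1,"rx":0,"ry":0,"rz":-0.22},
    {"tx":-7,"ty":-2.5,"tz":-2.1,"rx":0,"ry":0,"rz":-0.33},
    {"tx":-9.2,"ty":-3.4,"tz":-2.1,"rx":0,"ry":0,"rz":-0.44},
    {"tx":-11.3,"ty":-4.2,"tz":-2.1,"rx":0,"ry":0,"rz":-0.524}
  ],
  "claw": 8.0
}}

```text
time: 9.42
position: [0.5091, -0.097, 0.1595]
tool_rot: [0.998, -0.067, 0.0, 0.0]
ft_force: [0.6, 0.5, -0.1]
grip_width: 0.0786
```

>>> {"api": "send_rows", "payload": {
  "deltas": [
    {"tx":-1.5,"ty":-1.9,"tz":0,"rx":0,"ry":0,"rz":-0.11},
    {"tx":-3,"ty":-3.8,"tz":0,"rx":0,"ry":0,"rz":-0.22},
    {"tx":-5,"ty":-6,"tz":0,"rx":0,"ry":0,"rz":-0.34},
    {"tx":-7,"ty":-8.5,"tz":0,"rx":0,"ry":0,"rz":-0.45},
    {"tx":-7.6,"ty":-9.2,"tz":0,"rx":0,"ry":0,"rz":-0.553}
  ]
}}

```text
time: 9.83
position: [0.4433, 0.0071, 0.159]
tool_rot: [0.978, 0.209, -0.002, -0.001]
ft_force: [-1.2, 0.9, 0.6]
grip_width: 0.08
```

>>> {"api": "send_rows", "payload": {
  "deltas": [
    {"tx":0,"ty":0,"tz":0,"rx":0,"ry":0,"rz":0},
    {"tx":0,"ty":0,"tz":0,"rx":0,"ry":0,"rz":0},
    {"tx":0,"ty":0,"tz":0,"rx":0,"ry":0,"rz":0}
  ]
}}

```text
time: 10.08
position: [0.4486, 0.0032, 0.1601]
tool_rot: [0.979, 0.204, 0.001, 0.001]
ft_force: [0.2, 0.6, 0.3]
grip_width: 0.0798
```

```bash
python3 - <<'E'
from h import *
st(); T=pose(); c=cap('wrist'); save(c,'w5.png'); W=world(c,T)
for d in robot.outline_of('transformer_center','wrist')[:2]:
    P=W[d['pixels']]; P=P[np.isfinite(P[:,0])]; Q=P[P[:,2]>.042]
    print(d['p'],np.round(d['xy']),cv2.minAreaRect((Q[:,:2]*1000).astype(np.float32)),Q.mean(0).round(4),Q[:,2].max())
    Q=Q[Q[:,2]<.0495]; print(cv2.minAreaRect((Q[:,:2]*1000).astype(np.float32)))
E
```

```text
t 10.08 p [448.6   3.2 160.1] yaw 23.55 z [ 0.003 -0.002 -1.   ] w 79.8 F [0.2 0.6 0.3] q [-0.24  0.39  1.93 -0.    0.81  0.92]
```

View pics/w5.png

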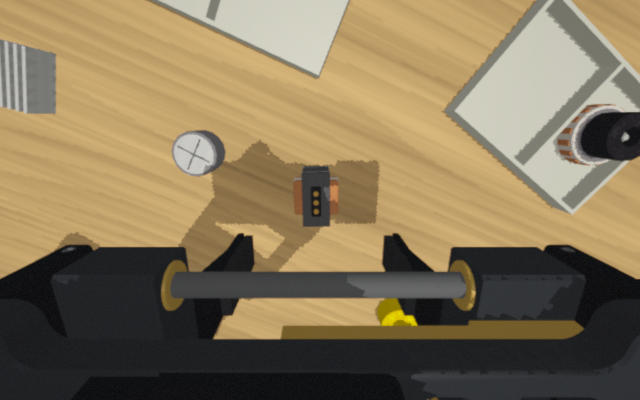

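```bash
python3 - <<'E'
from h import *
st(); T=pose(); c=cap('wrist'); W=world(c,T)
d=np.hypot(W[...,0]-.448,W[...,1]-.004)
for lo,hi in((.040,.056),(.042,.0495)):
    Q=W[(d<.045)&(W[...,2]>lo)&(W[...,2]<hi)]; print(len(Q),cv2.minAreaRect((Q[:,:2]*1000).astype(np.float32)),Q.mean(0).round(4))
plan(.4475,.004,.006,23.7)
E
```

```text
t 10.18 p [448.2   3.1 160.2] yaw 23.55 z [ 0.003 -0.002 -1.   ] w 79.8 F [-0.6  0.7  0.3] q [-0.24  0.39  1.93 -0.    0.81  0.92]
1525 ((446.56646728515625, 4.518953323364258), (56.80915069580078, 27.756452560424805), 24.234249114990234) [0.4483 0.005  0.0478]
1220 ((446.4936828613281, 4.486179351806641), (56.64945602416992, 27.756452560424805), 24.234249114990234) [0.4485 0.0051 0.0466]
t [-0.04 -0.13 15.41] |t| 15.4 r [ 0.002 -0.002 -0.002]
```

>>> {"api": "send_rows", "payload": {
  "deltas": [
    {"tx":-0.08,"ty":-0.19,"tz":4,"rx":0,"ry":0,"rz":-0.01},
    {"tx":-0.08,"ty":-0.19,"tz":8,"rx":0,"ry":0,"rz":-0.01},
    {"tx":-0.08,"ty":-0.19,"tz":11,"rx":0,"ry":0,"rz":-0.01},
    {"tx":-0.08,"ty":-0.19,"tz":13.5,"rx":0,"ry":0,"rz":-0.01},
    {"tx":-0.08,"ty":-0.19,"tz":15.3,"rx":0,"ry":0,"rz":-0.01}
  ]
}}

```text
time: 10.65
position: [0.4454, 0.0048, 0.0049]
tool_rot: [0.978, 0.209, -0.0, 0.0]
ft_force: [-0.2, -0.0, 0.5]
grip_width: 0.0802
```

>>> {"api": "send_rows", "payload": {
  "deltas": [
    {"tx":0,"ty":0,"tz":0,"rx":0,"ry":0,"rz":0},
    {"tx":0,"ty":0,"tz":0,"rx":0,"ry":0,"rz":0},
    {"tx":0,"ty":0,"tz":0,"rx":0,"ry":0,"rz":0}
  ]
}}

```text
time: 10.9
position: [0.4463, 0.005, 0.0078]
tool_rot: [0.978, 0.21, 0.001, 0.001]
ft_force: [0.2, -0.1, 0.1]
grip_width: 0.08
```

>>> {"api": "send_rows", "payload": {
  "deltas": [
    {"tx":0,"ty":0,"tz":0,"rx":0,"ry":0,"rz":0},
    {"tx":0,"ty":0,"tz":0,"rx":0,"ry":0,"rz":0},
    {"tx":0,"ty":0,"tz":0,"rx":0,"ry":0,"rz":0},
    {"tx":0,"ty":0,"tz":0,"rx":0,"ry":0,"rz":0},
    {"tx":0,"ty":0,"tz":0,"rx":0,"ry":0,"rz":0}
  ],
  "claw": 3.5,
  "squeeze": 30
}}

```text
time: 11.32
position: [0.4458, 0.0055, 0.0078]
tool_rot: [0.978, 0.21, 0.001, 0.001]
ft_force: [-0.3, 0.4, -0.9]
grip_width: 0.0544
```

>>> {"api": "send_rows", "payload": {
  "deltas": [
    {"tx":0,"ty":0,"tz":0,"rx":0,"ry":0,"rz":0},
    {"tx":0,"ty":0,"tz":0,"rx":0,"ry":0,"rz":0},
    {"tx":0,"ty":0,"tz":0,"rx":0,"ry":0,"rz":0},
    {"tx":0,"ty":0,"tz":0,"rx":0,"ry":0,"rz":0}
  ]
}}

```text
time: 11.65
position: [0.4461, 0.0052, 0.0076]
tool_rot: [0.978, 0.21, 0.001, 0.001]
ft_force: [-0.3, -2.1, 5.0]
grip_width: 0.0457
```

```bash
python3 - <<'E'
from h import *
st(); plan(.632,-.150,.13,76.5); plan(.45,.004,.14,24)
E
```

```text
t 11.65 p [446.1   5.2   7.6] yaw 24.29 z [ 0.003 -0.002 -1.   ] w 45.7 F [-0.3 -2.1  5. ] q [-0.24  0.71  2.03 -0.    0.39  0.91]
t [ 10.59  21.83 -12.16] |t| 27.1 r [ 0.003 -0.001 -0.911]
t [  0.34   0.31 -13.24] |t| 13.2 r [ 0.003 -0.002  0.005]
```

>>> {"api": "send_rows", "payload": {
  "deltas": [
    {"tx":0,"ty":0,"tz":-2,"rx":0,"ry":0,"rz":0},
    {"tx":0,"ty":0,"tz":-5.5,"rx":0,"ry":0,"rz":-0.1},
    {"tx":1,"ty":2,"tz":-9,"rx":0,"ry":0,"rz":-0.2},
    {"tx":2.5,"ty":5,"tz":-12,"rx":0,"ry":0,"rz":-0.3},
    {"tx":3.5,"ty":8,"tz":-12.2,"rx":0,"ry":0,"rz":-0.4}
  ]
}}

```text
time: 12.07
position: [0.512, -0.0526, 0.1336]
tool_rot: [0.915, 0.403, 0.003, 0.002]
ft_force: [1.3, 0.0, -3.1]
grip_width: 0.0457
```

```bash
python3 - <<'E'
from h import *
st(); plan(.632,-.150,.12,76.5)
E
```

```text
t 12.07 p [512.  -52.6 133.6] yaw 47.59 z [ 0.007 -0.002 -1.   ] w 45.7 F [ 1.3  0.  -3.1] q [-0.32  0.51  1.8   0.    0.82  0.42]
t [ 0.89 15.42  1.47] |t| 15.5 r [ 0.008 -0.002 -0.505]
```

>>> {"api": "send_rows", "payload": {
  "deltas": [
    {"tx":0.2,"ty":3.5,"tz":0,"rx":0,"ry":0,"rz":-0.11},
    {"tx":0.4,"ty":7,"tz":0,"rx":0,"ry":0,"rz":-0.22},
    {"tx":0.6,"ty":10.5,"tz":0,"rx":0,"ry":0,"rz":-0.33},
    {"tx":0.8,"ty":13.5,"tz":0,"rx":0,"ry":0,"rz":-0.44},
    {"tx":0.9,"ty":15.4,"tz":1,"rx":0,"ry":0,"rz":-0.505}
  ]
}}

```text
time: 12.48
position: [0.6326, -0.1536, 0.1204]
tool_rot: [0.786, 0.618, 0.002, 0.003]
ft_force: [0.8, -0.3, -1.9]
grip_width: 0.0455
```

>>> {"api": "send_rows", "payload": {
  "deltas": [
    {"tx":0,"ty":0,"tz":0,"rx":0,"ry":0,"rz":0},
    {"tx":0,"ty":0,"tz":0,"rx":0,"ry":0,"rz":0},
    {"tx":0,"ty":0,"tz":0,"rx":0,"ry":0,"rz":0}
  ]
}}

```text
time: 12.73
position: [0.627, -0.1496, 0.1181]
tool_rot: [0.788, 0.616, -0.001, -0.002]
ft_force: [-0.6, 1.2, -3.2]
grip_width: 0.0461
```

```bash
python3 - <<'E'
from h import *
st(); c=cap('wrist'); save(c,'w6.png'); s=cap('scene'); save(s,'s6.png'); plan(.632,-.150,.0125,76.5)
E
```

```text
t 12.73 p [ 627.  -149.6  118.1] yaw 76.09 z [-0.003  0.001 -1.   ] w 46.1 F [-0.6  1.2 -3.2] q [-0.41  0.68  1.47  0.    1.   -0.16]
t [ 0.06  0.45 10.67] |t| 10.7 r [-0.001 -0.    -0.006]
```

View pics/w6.png

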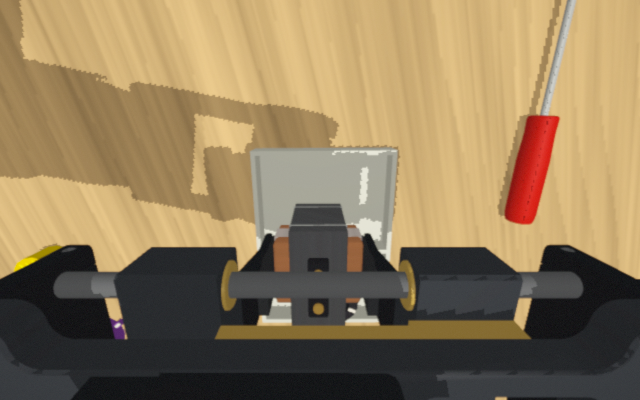

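View pics/s6.png

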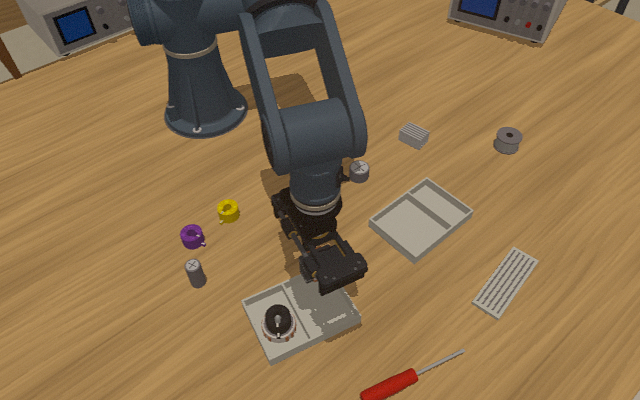

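>>> {"api": "send_rows", "payload": {
  "deltas": [
    {"tx":0.1,"ty":0.4,"tz":2.5,"rx":0,"ry":0,"rz":0},
    {"tx":0.1,"ty":0.4,"tz":5.5,"rx":0,"ry":0,"rz":0},
    {"tx":0.1,"ty":0.4,"tz":8,"rx":0,"ry":0,"rz":0},
    {"tx":0.1,"ty":0.4,"tz":9.4,"rx":0,"ry":0,"rz":0},
    {"tx":0.1,"ty":0.4,"tz":9.8,"rx":0,"ry":0,"rz":0}
  ]
}}

```text
time: 13.25
position: [0.6309, -0.1494, 0.0191]
tool_rot: [0.787, 0.617, -0.001, -0.002]
ft_force: [-0.6, 0.2, -2.6]
grip_width: 0.0458
```

>>> {"api": "send_rows", "payload": {
  "deltas": [
    {"tx":0,"ty":0,"tz":0.2,"rx":0,"ry":0,"rz":0},
    {"tx":0,"ty":0,"tz":0.4,"rx":0,"ry":0,"rz":0},
    {"tx":0,"ty":0,"tz":0.5,"rx":0,"ry":0,"rz":0},
    {"tx":0,"ty":0,"tz":0.5,"rx":0,"ry":0,"rz":0}
  ]
}}

```text
time: 13.58
position: [0.6344, -0.1514, 0.0181]
tool_rot: [0.787, 0.617, 0.001, 0.002]
ft_force: [-0.5, 0.6, -2.6]
grip_width: 0.0457
```

```bash
python3 - <<'E'
from h import *
st()
E
```

```text
t 13.58 p [ 634.4 -151.4   18.1] yaw 76.13 z [ 0.004 -0.002 -1.   ] w 45.7 F [-0.5  0.6 -2.6] q [-0.41  0.82  1.49 -0.    0.82 -0.16]
```

>>> {"api": "send_rows", "payload": {
  "deltas": [
    {"tx":0,"ty":0,"tz":0.2,"rx":0,"ry":0,"rz":0},
    {"tx":0,"ty":0,"tz":0.4,"rx":0,"ry":0,"rz":0},
    {"tx":0,"ty":0,"tz":0.5,"rx":0,"ry":0,"rz":0},
    {"tx":0,"ty":0,"tz":0.5,"rx":0,"ry":0,"rz":0}
  ]
}}

```text
time: 13.92
position: [0.6335, -0.151, 0.0118]
tool_rot: [0.787, 0.617, 0.0, 0.001]
ft_force: [0.3, -0.7, -2.1]
grip_width: 0.046
```

```bash
python3 - <<'E'
from h import *
st()
E
```

```text
t 13.92 p [ 633.5 -151.    11.8] yaw 76.13 z [ 0.002 -0.001 -1.   ] w 46.0 F [ 0.3 -0.7 -2.1] q [-0.41  0.83  1.5  -0.    0.81 -0.16]
```

>>> {"api": "send_rows", "payload": {
  "deltas": [
    {"tx":0,"ty":0,"tz":0.05,"rx":0,"ry":0,"rz":0},
    {"tx":0,"ty":0,"tz":0.1,"rx":0,"ry":0,"rz":0},
    {"tx":0,"ty":0,"tz":0.1,"rx":0,"ry":0,"rz":0}
  ]
}}

```text
time: 14.17
position: [0.6335, -0.1511, 0.0117]
tool_rot: [0.787, 0.617, 0.0, 0.001]
ft_force: [-1.8, -0.4, 3.7]
grip_width: 0.0455
```

>>> {"api": "send_rows", "payload": {
  "deltas": [
    {"tx":0,"ty":0,"tz":0,"rx":0,"ry":0,"rz":0},
    {"tx":0,"ty":0,"tz":0,"rx":0,"ry":0,"rz":0},
    {"tx":0,"ty":0,"tz":0,"rx":0,"ry":0,"rz":0},
    {"tx":0,"ty":0,"tz":0,"rx":0,"ry":0,"rz":0},
    {"tx":0,"ty":0,"tz":0,"rx":0,"ry":0,"rz":0}
  ],
  "claw": 6.4
}}

```text
time: 14.58
position: [0.6337, -0.1511, 0.0106]
tool_rot: [0.787, 0.617, 0.0, 0.001]
ft_force: [1.3, 0.3, -0.3]
grip_width: 0.0627
```

>>> {"api": "send_rows", "payload": {
  "deltas": [
    {"tx":0,"ty":0,"tz":-2,"rx":0,"ry":0,"rz":0},
    {"tx":0,"ty":0,"tz":-5,"rx":0,"ry":0,"rz":0},
    {"tx":0,"ty":0,"tz":-8,"rx":0,"ry":0,"rz":0},
    {"tx":0,"ty":0,"tz":-12,"rx":0,"ry":0,"rz":0},
    {"tx":0,"ty":0,"tz":-14,"rx":0,"ry":0,"rz":0}
  ]
}}

```text
time: 15.0
position: [0.6353, -0.1516, 0.155]
tool_rot: [0.787, 0.617, 0.002, 0.004]
ft_force: [0.4, -1.1, 0.9]
grip_width: 0.0643
```

```bash
python3 - <<'E'
from h import *
st(); T=pose(); c=cap('wrist'); save(c,'w7.png'); W=world(c,T)
d=np.hypot(W[...,0]-.632,W[...,1]+.150)
Q=W[(d<.05)&(W[...,2]>.042)&(W[...,2]<.07)]; print(len(Q),cv2.minAreaRect((Q[:,:2]*1000).astype(np.float32)),Q.mean(0).round(4),np.percentile(Q[:,2],[50,98]))
plan(.44,.316,.16,98.5)
plan(.44,.316,.16,8.5)
E
```

```text
t 15.0 p [ 635.3 -151.6  155. ] yaw 76.14 z [ 0.007 -0.003 -1.   ] w 64.3 F [ 0.4 -1.1  0.9] q [-0.4   0.64  1.43 -0.    1.07 -0.16]
1787 ((633.9847412109375, -150.7518310546875), (56.09230422973633, 43.713584899902344), 74.69666290283203) [ 0.6342 -0.149   0.0509] [0.05069791 0.05820348]
t [ 40.75 -30.36  -0.7 ] |t| 50.8 r [ 0.014  0.005 -0.39 ]
t [ 40.75 -30.36  -0.7 ] |t| 50.8 r [ 0.014 -0.006  1.181]
```

View pics/w7.png

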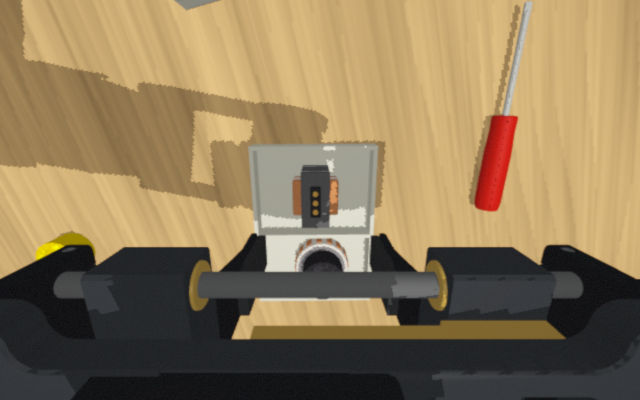

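>>> {"api": "send_rows", "payload": {
  "deltas": [
    {"tx":3,"ty":-2.2,"tz":0,"rx":0,"ry":0,"rz":0.11},
    {"tx":6,"ty":-4.4,"tz":0,"rx":0,"ry":0,"rz":0.22},
    {"tx":9,"ty":-6.6,"tz":0,"rx":0,"ry":0,"rz":0.33},
    {"tx":12,"ty":-8.8,"tz":0,"rx":0,"ry":0,"rz":0.44},
    {"tx":15,"ty":-11,"tz":-0.5,"rx":0.005,"ry":0,"rz":0.55}
  ],
  "claw": 7.5
}}

```text
time: 15.47
position: [0.5605, 0.0226, 0.1544]
tool_rot: [0.926, 0.377, -0.002, -0.002]
ft_force: [0.2, 0.2, 0.5]
grip_width: 0.075
```

```bash
python3 - <<'E'
from h import *
st(); plan(.44,.316,.16,9)
E
```

```text
t 15.47 p [560.5  22.6 154.4] yaw 44.27 z [-0.005  0.002 -1.   ] w 75.0 F [0.2 0.2 0.5] q [-0.16  0.53  1.66  0.    0.96  0.64]
t [ 11.85 -29.42  -0.44] |t| 31.7 r [-0.004  0.004  0.616]
```

>>> {"api": "send_rows", "payload": {
  "deltas": [
    {"tx":1.3,"ty":-3.3,"tz":0,"rx":0,"ry":0,"rz":0.1},
    {"tx":2.6,"ty":-6.6,"tz":0,"rx":0,"ry":0,"rz":0.2},
    {"tx":4,"ty":-9.9,"tz":0,"rx":0,"ry":0,"rz":0.3},
    {"tx":5.3,"ty":-13.2,"tz":0,"rx":0,"ry":0,"rz":0.4},
    {"tx":6.6,"ty":-16.5,"tz":-0.4,"rx":0,"ry":0.004,"rz":0.5}
  ]
}}

```text
time: 15.88
position: [0.4922, 0.1863, 0.1591]
tool_rot: [0.991, 0.136, -0.0, -0.002]
ft_force: [0.1, -0.1, -0.3]
grip_width: 0.0749
```

```bash
python3 - <<'E'
from h import *
st(); plan(.44,.316,.16,9)
E
```

```text
t 15.88 p [492.2 186.3 159.1] yaw 15.68 z [-0.     0.003 -1.   ] w 74.9 F [ 0.1 -0.1 -0.3] q [0.15 0.48 1.74 0.   0.91 1.44]
t [ -1.52 -13.9   -0.04] |t| 14.0 r [-0.003 -0.     0.117]
```

>>> {"api": "send_rows", "payload": {
  "deltas": [
    {"tx":-0.4,"ty":-4,"tz":0,"rx":0,"ry":0,"rz":0.1},
    {"tx":-0.8,"ty":-7.5,"tz":0,"rx":0,"ry":0,"rz":0.117},
    {"tx":-1.2,"ty":-11,"tz":0,"rx":0,"ry":0,"rz":0.117},
    {"tx":-1.5,"ty":-13,"tz":0,"rx":0,"ry":0,"rz":0.117},
    {"tx":-1.5,"ty":-13,"tz":0,"rx":0,"ry":0,"rz":0.117}
  ]
}}

```text
time: 16.3
position: [0.441, 0.3091, 0.16]
tool_rot: [0.997, 0.083, 0.0, -0.002]
ft_force: [1.0, -0.8, 0.2]
grip_width: 0.0753
```

>>> {"api": "send_rows", "payload": {
  "deltas": [
    {"tx":0,"ty":0,"tz":0,"rx":0,"ry":0,"rz":0},
    {"tx":0,"ty":0,"tz":0,"rx":0,"ry":0,"rz":0},
    {"tx":0,"ty":0,"tz":0,"rx":0,"ry":0,"rz":0}
  ]
}}

```text
time: 16.55
position: [0.444, 0.3047, 0.1601]
tool_rot: [0.997, 0.08, 0.001, -0.001]
ft_force: [0.9, -0.2, -0.0]
grip_width: 0.0753
```

```bash
python3 - <<'E'
from h import *
st(); T=pose(); c=cap('wrist'); save(c,'w8.png'); W=world(c,T)
d=np.hypot(W[...,0]-.44,W[...,1]-.316)
Q=W[(d<.05)&(W[...,2]>.024)&(W[...,2]<.05)]; R=cv2.minAreaRect((Q[:,:2]*1000).astype(np.float32)); print(len(Q),R,Q.mean(0).round(4),np.percentile(Q[:,2],[50,98]))
for d in robot.outline_of('heat_sink_center','wrist')[:2]:
    P=W[d['pixels']]; P=P[np.isfinite(P[:,0])]; Q=P[P[:,2]>.024]
    print(d['p'],np.round(d['xy']),cv2.minAreaRect((Q[:,:2]*1000).astype(np.float32)))
st()
E
```

```text
t 16.55 p [444.  304.7 160.1] yaw 9.19 z [ 0.001  0.003 -1.   ] w 75.3 F [ 0.9 -0.2 -0. ] q [0.39 0.5  1.71 0.   0.93 1.8 ]
1089 ((438.590576171875, 317.2609558105469), (60.60003662109375, 40.00172424316406), 8.847465515136719) [0.4397 0.3181 0.0322] [0.03250068 0.03388519]
0.57 [306. 194.] ((439.2799987792969, 317.5099182128906), (59.3259391784668, 39.98642349243164), 9.123100280761719)
t 16.65 p [444.1 304.6 160.2] yaw 9.15 z [ 0.001  0.003 -1.   ] w 75.1 F [-0.3 -1.1 -0.7] q [0.39 0.5  1.71 0.   0.93 1.8 ]
```

View pics/w8.png

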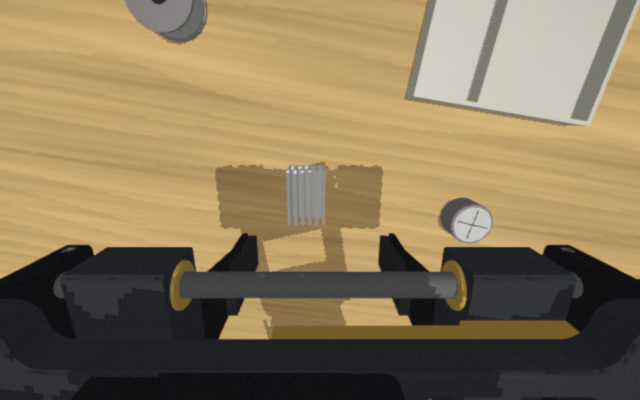

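```bash
python3 - <<'E'
from h import *
plan(.439,.3174,.006,9.0)
E
```

```text
t [-0.32 -1.3  15.42] |t| 15.5 r [-0.003 -0.001  0.003]
```

>>> {"api": "send_rows", "payload": {
  "deltas": [
    {"tx":-0.32,"ty":-1.3,"tz":3.5,"rx":0,"ry":0,"rz":0},
    {"tx":-0.32,"ty":-1.3,"tz":7.5,"rx":0,"ry":0,"rz":0},
    {"tx":-0.32,"ty":-1.3,"tz":10,"rx":0,"ry":0,"rz":0},
    {"tx":-0.32,"ty":-1.3,"tz":10,"rx":0,"ry":0,"rz":0},
    {"tx":-0.32,"ty":-1.3,"tz":10,"rx":0,"ry":0,"rz":0}
  ]
}}

```text
time: 17.07
position: [0.4378, 0.3173, 0.0593]
tool_rot: [0.997, 0.08, -0.001, -0.001]
ft_force: [0.7, 0.1, 0.2]
grip_width: 0.075
```

```bash
python3 - <<'E'
from h import *
st();plan(.439,.3174,.006,9.0)
E
```

```text
t 17.07 p [437.8 317.3  59.3] yaw 9.19 z [-0.002  0.002 -1.   ] w 75.0 F [0.7 0.1 0.2] q [0.42 0.66 1.77 0.   0.71 1.83]
t [0.13 0.02 5.33] |t| 5.3 r [-0.002  0.002  0.003]
```

>>> {"api": "send_rows", "payload": {
  "deltas": [
    {"tx":0.1,"ty":0,"tz":2.5,"rx":0,"ry":0,"rz":0},
    {"tx":0.1,"ty":0,"tz":4.5,"rx":0,"ry":0,"rz":0},
    {"tx":0.1,"ty":0,"tz":5.3,"rx":0,"ry":0,"rz":0},
    {"tx":0.1,"ty":0,"tz":5.3,"rx":0,"ry":0,"rz":0},
    {"tx":0.1,"ty":0,"tz":5.3,"rx":0,"ry":0,"rz":0}
  ]
}}

```text
time: 17.48
position: [0.4402, 0.3189, 0.0085]
tool_rot: [0.997, 0.081, 0.001, -0.002]
ft_force: [-0.3, -0.7, -0.4]
grip_width: 0.075
```

>>> {"api": "send_rows", "payload": {
  "deltas": [
    {"tx":0,"ty":0,"tz":0,"rx":0,"ry":0,"rz":0},
    {"tx":0,"ty":0,"tz":0,"rx":0,"ry":0,"rz":0},
    {"tx":0,"ty":0,"tz":0,"rx":0,"ry":0,"rz":0},
    {"tx":0,"ty":0,"tz":0,"rx":0,"ry":0,"rz":0},
    {"tx":0,"ty":0,"tz":0,"rx":0,"ry":0,"rz":0}
  ],
  "claw": 3.0,
  "squeeze": 20
}}

```text
time: 17.9
position: [0.4394, 0.3189, 0.0077]
tool_rot: [0.997, 0.081, 0.001, -0.002]
ft_force: [-0.1, 1.3, -0.4]
grip_width: 0.0497
```

>>> {"api": "send_rows", "payload": {
  "deltas": [
    {"tx":0,"ty":0,"tz":0,"rx":0,"ry":0,"rz":0},
    {"tx":0,"ty":0,"tz":0,"rx":0,"ry":0,"rz":0},
    {"tx":0,"ty":0,"tz":0,"rx":0,"ry":0,"rz":0},
    {"tx":0,"ty":0,"tz":0,"rx":0,"ry":0,"rz":0}
  ]
}}

```text
time: 18.23
position: [0.4393, 0.3186, 0.0075]
tool_rot: [0.997, 0.081, 0.001, -0.002]
ft_force: [-0.1, -0.8, 3.4]
grip_width: 0.0399
```

```bash
python3 - <<'E'
from h import *
st();plan(.622,.108,.12,0)
E
```

```text
t 18.23 p [439.3 318.6   7.5] yaw 9.28 z [ 0.001  0.003 -1.   ] w 39.9 F [-0.1 -0.8  3.4] q [0.42 0.76 1.79 0.   0.6  1.83]
t [ 14.65  23.7  -11.3 ] |t| 30.1 r [-0.003 -0.001  0.162]
```

>>> {"api": "send_rows", "payload": {
  "deltas": [
    {"tx":0,"ty":0,"tz":-2,"rx":0,"ry":0,"rz":0},
    {"tx":0.5,"ty":1,"tz":-5.5,"rx":0,"ry":0,"rz":0.03},
    {"tx":2,"ty":3,"tz":-9,"rx":0,"ry":0,"rz":0.06},
    {"tx":3.5,"ty":6,"tz":-11.3,"rx":0,"ry":0,"rz":0.1},
    {"tx":5.5,"ty":9,"tz":-11.5,"rx":0,"ry":0,"rz":0.162}
  ]
}}

```text
time: 18.65
position: [0.51, 0.2391, 0.1264]
tool_rot: [1.0, 0.0, 0.004, -0.003]
ft_force: [0.7, 0.6, -1.4]
grip_width: 0.0396
```

```bash
python3 - <<'E'
from h import *
st();plan(.622,.108,.12,0)
E
```

```text
t 18.65 p [510.  239.1 126.4] yaw -0.0 z [ 0.008  0.006 -1.   ] w 39.6 F [ 0.7  0.6 -1.4] q [0.24 0.57 1.68 0.   0.88 1.81]
t [11.2  13.11  0.66] |t| 17.3 r [-0.006 -0.008  0.   ]
```

>>> {"api": "send_rows", "payload": {
  "deltas": [
    {"tx":2.5,"ty":3,"tz":0,"rx":0,"ry":0,"rz":0},
    {"tx":5,"ty":6,"tz":0,"rx":0,"ry":0,"rz":0},
    {"tx":7.5,"ty":9,"tz":0,"rx":0,"ry":0,"rz":0},
    {"tx":10,"ty":12,"tz":0,"rx":0,"ry":0,"rz":0},
    {"tx":11,"ty":13,"tz":0.5,"rx":0,"ry":0,"rz":0}
  ]
}}

```text
time: 19.07
position: [0.6227, 0.1038, 0.1173]
tool_rot: [1.0, -0.002, 0.004, -0.001]
ft_force: [1.5, 0.7, -0.9]
grip_width: 0.0398
```

>>> {"api": "send_rows", "payload": {
  "deltas": [
    {"tx":0,"ty":0,"tz":0,"rx":0,"ry":0,"rz":0},
    {"tx":0,"ty":0,"tz":0,"rx":0,"ry":0,"rz":0},
    {"tx":0,"ty":0,"tz":0,"rx":0,"ry":0,"rz":0}
  ]
}}

```text
time: 19.32
position: [0.6159, 0.1094, 0.1158]
tool_rot: [1.0, 0.0, -0.001, -0.002]
ft_force: [-0.9, 0.2, -1.1]
grip_width: 0.0398
```

```bash
python3 - <<'E'
from h import *
st();plan(.622,.108,.013,0); c=cap('wrist'); save(c,'w9.png')
E
```

```text
t 19.32 p [615.9 109.4 115.8] yaw 0.01 z [-0.003  0.004 -1.   ] w 39.8 F [-0.9  0.2 -1.1] q [-0.    0.66  1.52  0.    0.96  1.56]
t [ 0.63  0.18 10.28] |t| 10.3 r [-0.004  0.003  0.   ]
```

View pics/w9.png

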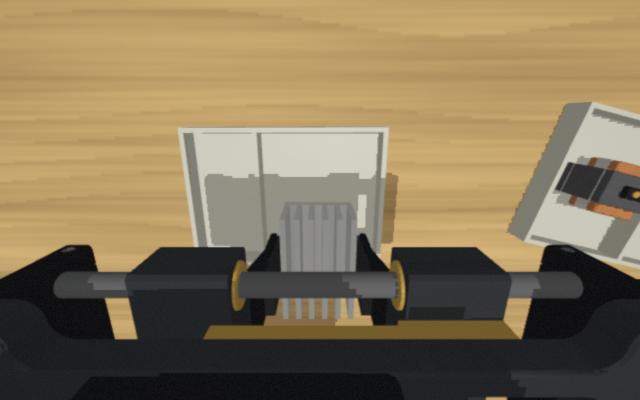

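>>> {"api": "send_rows", "payload": {
  "deltas": [
    {"tx":0.3,"ty":0.1,"tz":2.5,"rx":0,"ry":0,"rz":0},
    {"tx":0.3,"ty":0.1,"tz":5.5,"rx":0,"ry":0,"rz":0},
    {"tx":0.3,"ty":0.1,"tz":8,"rx":0,"ry":0,"rz":0},
    {"tx":0.3,"ty":0.1,"tz":9.4,"rx":0,"ry":0,"rz":0},
    {"tx":0.3,"ty":0.1,"tz":9.6,"rx":0,"ry":0,"rz":0}
  ]
}}

```text
time: 19.78
position: [0.6171, 0.1095, 0.0176]
tool_rot: [1.0, 0.001, -0.003, -0.002]
ft_force: [-0.3, 1.3, -1.4]
grip_width: 0.0396
```

>>> {"api": "send_rows", "payload": {
  "deltas": [
    {"tx":0,"ty":0,"tz":0.2,"rx":0,"ry":0,"rz":0},
    {"tx":0,"ty":0,"tz":0.4,"rx":0,"ry":0,"rz":0},
    {"tx":0,"ty":0,"tz":0.4,"rx":0,"ry":0,"rz":0},
    {"tx":0,"ty":0,"tz":0.4,"rx":0,"ry":0,"rz":0}
  ]
}}

```text
time: 20.12
position: [0.6218, 0.1081, 0.018]
tool_rot: [1.0, 0.0, 0.002, -0.002]
ft_force: [-0.2, -1.5, -1.9]
grip_width: 0.0396
```

```bash
python3 - <<'E'
from h import *
st()
E
```

```text
t 20.12 p [621.8 108.1  18. ] yaw 0.02 z [ 0.003  0.003 -1.   ] w 39.6 F [-0.2 -1.5 -1.9] q [-0.01  0.81  1.55  0.    0.78  1.56]
```

>>> {"api": "send_rows", "payload": {
  "deltas": [
    {"tx":0,"ty":0,"tz":0.2,"rx":0,"ry":0,"rz":0},
    {"tx":0,"ty":0,"tz":0.4,"rx":0,"ry":0,"rz":0},
    {"tx":0,"ty":0,"tz":0.6,"rx":0,"ry":0,"rz":0},
    {"tx":0,"ty":0,"tz":0.65,"rx":0,"ry":0,"rz":0},
    {"tx":0,"ty":0,"tz":0.65,"rx":0,"ry":0,"rz":0}
  ]
}}

```text
time: 20.53
position: [0.6213, 0.1077, 0.0114]
tool_rot: [1.0, -0.0, 0.001, -0.002]
ft_force: [-0.9, -0.4, 5.4]
grip_width: 0.0402
```

```bash
python3 - <<'E'
from h import *
st()
E
```

```text
t 20.53 p [621.3 107.7  11.4] yaw -0.02 z [ 0.002  0.003 -1.   ] w 40.2 F [-0.9 -0.4  5.4] q [-0.01  0.82  1.55  0.    0.77  1.56]
```

>>> {"api": "send_rows", "payload": {
  "deltas": [
    {"tx":0,"ty":0,"tz":0,"rx":0,"ry":0,"rz":0},
    {"tx":0,"ty":0,"tz":0,"rx":0,"ry":0,"rz":0},
    {"tx":0,"ty":0,"tz":0,"rx":0,"ry":0,"rz":0},
    {"tx":0,"ty":0,"tz":0,"rx":0,"ry":0,"rz":0},
    {"tx":0,"ty":0,"tz":0,"rx":0,"ry":0,"rz":0}
  ],
  "claw": 5.6
}}

```text
time: 20.95
position: [0.6209, 0.1077, 0.01]
tool_rot: [1.0, -0.0, 0.0, -0.002]
ft_force: [-0.2, -0.1, -0.2]
grip_width: 0.0552
```

>>> {"api": "send_rows", "payload": {
  "deltas": [
    {"tx":0,"ty":0,"tz":-2,"rx":0,"ry":0,"rz":0},
    {"tx":0,"ty":0,"tz":-5,"rx":0,"ry":0,"rz":0},
    {"tx":0,"ty":0,"tz":-9,"rx":0,"ry":0,"rz":0},
    {"tx":0,"ty":0,"tz":-13,"rx":0,"ry":0,"rz":0},
    {"tx":0,"ty":0,"tz":-15,"rx":0,"ry":0,"rz":0}
  ]
}}

```text
time: 21.37
position: [0.6232, 0.1073, 0.165]
tool_rot: [1.0, -0.0, 0.004, -0.002]
ft_force: [1.5, 0.1, 0.6]
grip_width: 0.0561
```

```bash
python3 - <<'E'
from h import *
st(); T=pose(); c=cap('wrist'); save(c,'w10.png'); W=world(c,T)
d=np.hypot(W[...,0]-.621,W[...,1]-.108)
Q=W[(d<.05)&(W[...,2]>.030)&(W[...,2]<.06)]; print(len(Q),cv2.minAreaRect((Q[:,:2]*1000).astype(np.float32)),np.percentile(Q[:,2],[50,98]))
plan(.437,-.2946,.17,0)
E
```

```text
t 21.37 p [623.2 107.3 165. ] yaw -0.01 z [ 0.008  0.003 -1.   ] w 56.1 F [1.5 0.1 0.6] q [-0.01  0.6   1.47  0.    1.06  1.56]
1018 ((620.5726928710938, 107.82322692871094), (39.9487419128418, 60.18035125732422), 89.80008697509766) [0.03663621 0.03798351]
t [-18.81  40.19  -0.6 ] |t| 44.4 r [-0.003 -0.014  0.   ]
```

View pics/w10.png

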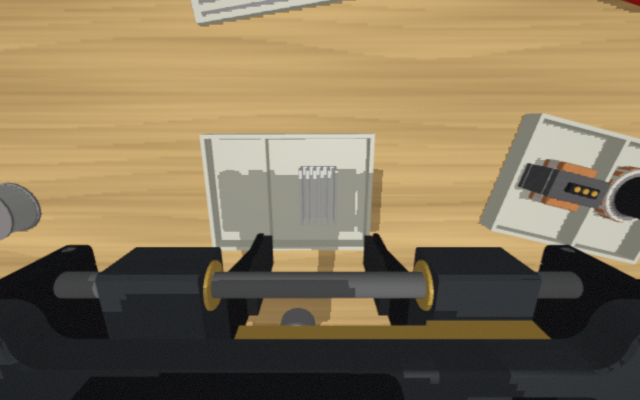

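>>> {"api": "send_rows", "payload": {
  "deltas": [
    {"tx":-1.5,"ty":3,"tz":0,"rx":0,"ry":-0.005,"rz":-0.12},
    {"tx":-3,"ty":6,"tz":0,"rx":0,"ry":-0.005,"rz":-0.24},
    {"tx":-4.5,"ty":9.5,"tz":0,"rx":0,"ry":-0.005,"rz":-0.36},
    {"tx":-6,"ty":13,"tz":0,"rx":0,"ry":-0.005,"rz":-0.48},
    {"tx":-7.5,"ty":16,"tz":0,"rx":0,"ry":-0.005,"rz":-0.6}
  ],
  "claw": 6.5
}}

```text
time: 21.83
position: [0.5449, -0.0543, 0.1593]
tool_rot: [0.954, 0.298, -0.002, -0.001]
ft_force: [-0.3, -0.1, -0.3]
grip_width: 0.0647
```

```bash
python3 - <<'E'
from h import *
st(); plan(.437,-.2946,.17,90)
E
```

```text
t 21.83 p [544.9 -54.3 159.3] yaw 34.73 z [-0.004  0.002 -1.   ] w 64.7 F [-0.3 -0.1 -0.3] q [-0.3   0.51  1.69  0.    0.95  0.66]
t [-22.56  13.6   -1.06] |t| 26.4 r [-0.004  0.    -0.965]
```

>>> {"api": "send_rows", "payload": {
  "deltas": [
    {"tx":-3,"ty":1.8,"tz":0,"rx":0,"ry":0,"rz":-0.12},
    {"tx":-6,"ty":3.6,"tz":0,"rx":0,"ry":0,"rz":-0.24},
    {"tx":-9,"ty":5.4,"tz":0,"rx":0,"ry":0,"rz":-0.36},
    {"tx":-12,"ty":7.2,"tz":0,"rx":0,"ry":0,"rz":-0.48},
    {"tx":-14,"ty":8.5,"tz":-1,"rx":0,"ry":0,"rz":-0.6}
  ]
}}

```text
time: 22.25
position: [0.4757, -0.2032, 0.1679]
tool_rot: [0.825, 0.565, -0.002, -0.004]
ft_force: [0.5, -0.3, 1.0]
grip_width: 0.0647
```

```bash
python3 - <<'E'
from h import *
st(); plan(.437,-.2946,.17,90)
E
```

```text
t 22.25 p [ 475.7 -203.2  167.9] yaw 68.76 z [-0.008  0.004 -1.   ] w 64.7 F [ 0.5 -0.3  1. ] q [-0.62  0.46  1.75 -0.    0.93 -0.25]
t [-9.92 -0.3  -0.21] |t| 9.9 r [-0.008 -0.003 -0.371]
```

>>> {"api": "send_rows", "payload": {
  "deltas": [
    {"tx":-3.5,"ty":-0.1,"tz":0,"rx":0,"ry":0,"rz":-0.12},
    {"tx":-7,"ty":-0.2,"tz":0,"rx":0,"ry":0,"rz":-0.24},
    {"tx":-9.2,"ty":-0.3,"tz":0,"rx":0,"ry":0,"rz":-0.36},
    {"tx":-9.2,"ty":-0.3,"tz":0,"rx":0,"ry":0,"rz":-0.36},
    {"tx":-9.2,"ty":-0.3,"tz":0,"rx":0,"ry":0,"rz":-0.36}
  ]
}}

```text
time: 22.67
position: [0.4411, -0.2874, 0.1692]
tool_rot: [0.714, 0.7, -0.001, -0.002]
ft_force: [0.6, 1.0, 0.5]
grip_width: 0.0648
```

>>> {"api": "send_rows", "payload": {
  "deltas": [
    {"tx":0,"ty":0,"tz":0,"rx":0,"ry":0,"rz":0},
    {"tx":0,"ty":0,"tz":0,"rx":0,"ry":0,"rz":0},
    {"tx":0,"ty":0,"tz":0,"rx":0,"ry":0,"rz":0}
  ]
}}

```text
time: 22.92
position: [0.442, -0.2851, 0.1694]
tool_rot: [0.712, 0.702, -0.001, -0.002]
ft_force: [0.6, 0.9, -0.5]
grip_width: 0.065
```

```bash
python3 - <<'E'
from h import *
st(); T=pose(); c=cap('wrist'); save(c,'w11.png'); W=world(c,T)
d=np.hypot(W[...,0]-.437,W[...,1]+.2946)
Q=W[(d<.04)&(W[...,2]>.050)&(W[...,2]<.075)]; print(len(Q),cv2.minAreaRect((Q[:,:2]*1000).astype(np.float32)),np.percentile(Q[:,2],[50,98]))
for d in robot.outline_of('tall_capacitor_center','wrist')[:2]:
    P=W[d['pixels']]; P=P[np.isfinite(P[:,0])]; Q=P[P[:,2]>.05]
    print(d['p'],np.round(d['xy']),cv2.minAreaRect((Q[:,:2]*1000).astype(np.float32)))
plan(.437,-.2946,.09,90)
E
```

```text
t 22.92 p [ 442.  -285.1  169.4] yaw 89.18 z [-0.004  0.003 -1.   ] w 65.0 F [ 0.6  0.9 -0.5] q [-0.78  0.47  1.73 -0.    0.94 -0.77]
714 ((436.32537841796875, -295.0221252441406), (28.946870803833008, 29.393470764160156), 88.66463470458984) [0.06071396 0.06226035]
0.82 [314. 205.] ((436.64849853515625, -294.6923522949219), (28.711339950561523, 28.70699691772461), 74.71817779541016)
t [-0.95 -0.46  7.95] |t| 8.0 r [-0.004 -0.002 -0.014]
```

View pics/w11.png

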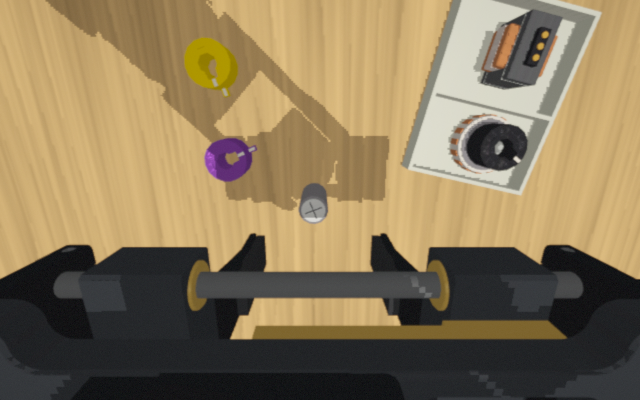

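>>> {"api": "send_rows", "payload": {
  "deltas": [
    {"tx":-0.96,"ty":-0.5,"tz":2.5,"rx":0,"ry":0,"rz":0},
    {"tx":-0.96,"ty":-0.5,"tz":6,"rx":0,"ry":0,"rz":0},
    {"tx":-0.96,"ty":-0.5,"tz":8.5,"rx":0,"ry":0,"rz":0},
    {"tx":-0.96,"ty":-0.5,"tz":8.5,"rx":0,"ry":0,"rz":0},
    {"tx":-0.96,"ty":-0.5,"tz":8.5,"rx":0,"ry":0,"rz":0}
  ]
}}

```text
time: 23.43
position: [0.4358, -0.2947, 0.0837]
tool_rot: [0.712, 0.702, -0.001, -0.004]
ft_force: [0.2, -0.5, -0.2]
grip_width: 0.0647
```

```bash
python3 - <<'E'
from h import *
st(); plan(.4365,-.2948,.024,90)
E
```

```text
t 23.43 p [ 435.8 -294.7   83.7] yaw 89.15 z [-0.006  0.004 -1.   ] w 64.7 F [ 0.2 -0.5 -0.2] q [-0.81  0.61  1.79 -0.    0.75 -0.79]
t [-0.04  0.11  5.97] |t| 6.0 r [-0.006 -0.004 -0.015]
```

>>> {"api": "send_rows", "payload": {
  "deltas": [
    {"tx":0,"ty":0.05,"tz":2,"rx":-0.003,"ry":0,"rz":0},
    {"tx":0,"ty":0.05,"tz":4,"rx":-0.003,"ry":0,"rz":0},
    {"tx":0,"ty":0.05,"tz":5.5,"rx":-0.003,"ry":0,"rz":0},
    {"tx":0,"ty":0.05,"tz":6,"rx":-0.003,"ry":0,"rz":0},
    {"tx":0,"ty":0.05,"tz":6,"rx":-0.003,"ry":0,"rz":0}
  ]
}}

```text
time: 23.85
position: [0.437, -0.2958, 0.0251]
tool_rot: [0.712, 0.702, 0.0, -0.001]
ft_force: [0.4, -0.3, 0.0]
grip_width: 0.065
```

>>> {"api": "send_rows", "payload": {
  "deltas": [
    {"tx":0,"ty":0,"tz":0,"rx":0,"ry":0,"rz":0},
    {"tx":0,"ty":0,"tz":0,"rx":0,"ry":0,"rz":0},
    {"tx":0,"ty":0,"tz":0,"rx":0,"ry":0,"rz":0},
    {"tx":0,"ty":0,"tz":0,"rx":0,"ry":0,"rz":0},
    {"tx":0,"ty":0,"tz":0,"rx":0,"ry":0,"rz":0}
  ],
  "claw": 2.2,
  "squeeze": 15
}}

```text
time: 24.27
position: [0.4368, -0.296, 0.0252]
tool_rot: [0.713, 0.702, 0.0, -0.0]
ft_force: [0.1, -0.0, 0.4]
grip_width: 0.0393
```

>>> {"api": "send_rows", "payload": {
  "deltas": [
    {"tx":0,"ty":0,"tz":0,"rx":0,"ry":0,"rz":0},
    {"tx":0,"ty":0,"tz":0,"rx":0,"ry":0,"rz":0},
    {"tx":0,"ty":0,"tz":0,"rx":0,"ry":0,"rz":0},
    {"tx":0,"ty":0,"tz":0,"rx":0,"ry":0,"rz":0}
  ]
}}

```text
time: 24.6
position: [0.4365, -0.2958, 0.0248]
tool_rot: [0.713, 0.702, 0.0, -0.001]
ft_force: [-1.1, -0.6, 3.6]
grip_width: 0.0294
```

```bash
python3 - <<'E'
from h import *
st(); plan(.622,.196,.14,90)
E
```

```text
t 24.6 p [ 436.5 -295.8   24.8] yaw 89.12 z [-0.001  0.002 -1.   ] w 29.4 F [-1.1 -0.6  3.6] q [-0.81  0.72  1.82  0.    0.61 -0.79]
t [ 49.48  17.78 -11.45] |t| 53.8 r [-0.001 -0.002 -0.015]
```

>>> {"api": "send_rows", "payload": {
  "deltas": [
    {"tx":0,"ty":0,"tz":-2,"rx":0,"ry":0,"rz":0},
    {"tx":1,"ty":0.4,"tz":-5.5,"rx":0,"ry":0,"rz":0},
    {"tx":3.5,"ty":1.2,"tz":-8.5,"rx":0,"ry":0,"rz":0},
    {"tx":6.5,"ty":2.3,"tz":-10.5,"rx":0,"ry":0,"rz":0},
    {"tx":10,"ty":3.5,"tz":-11.5,"rx":0,"ry":0,"rz":0}
  ]
}}

```text
time: 25.02
position: [0.4747, -0.1975, 0.1423]
tool_rot: [0.714, 0.701, 0.001, 0.002]
ft_force: [0.6, 0.2, -0.0]
grip_width: 0.0295
```

>>> {"api": "send_rows", "payload": {
  "deltas": [
    {"tx":3.5,"ty":1.25,"tz":0,"rx":0,"ry":0,"rz":0},
    {"tx":7,"ty":2.5,"tz":0,"rx":0,"ry":0,"rz":0},
    {"tx":10.5,"ty":3.75,"tz":0,"rx":0,"ry":0,"rz":0},
    {"tx":14,"ty":5,"tz":0,"rx":0,"ry":0,"rz":0},
    {"tx":17.5,"ty":6.25,"tz":0,"rx":0,"ry":0,"rz":0}
  ]
}}

```text
time: 25.43
position: [0.5383, -0.0205, 0.1397]
tool_rot: [0.713, 0.702, 0.0, -0.001]
ft_force: [1.0, 0.4, -0.8]
grip_width: 0.0293
```

>>> {"api": "send_rows", "payload": {
  "deltas": [
    {"tx":3.5,"ty":1.25,"tz":0,"rx":0,"ry":0,"rz":0},
    {"tx":7,"ty":2.5,"tz":0,"rx":0,"ry":0,"rz":0},
    {"tx":10.5,"ty":3.75,"tz":0,"rx":0,"ry":0,"rz":0},
    {"tx":14,"ty":5,"tz":0,"rx":0,"ry":0,"rz":0},
    {"tx":17,"ty":6.1,"tz":0,"rx":0,"ry":0,"rz":0}
  ]
}}

```text
time: 25.85
position: [0.602, 0.1492, 0.1397]
tool_rot: [0.712, 0.702, 0.0, -0.001]
ft_force: [0.9, -0.6, -0.7]
grip_width: 0.03
```

```bash
python3 - <<'E'
from h import *
st(); plan(.622,.196,.14,90)
E
```

```text
t 25.85 p [602.  149.2 139.7] yaw 89.17 z [-0.002  0.002 -1.   ] w 30.0 F [ 0.9 -0.6 -0.7] q [0.06 0.62 1.52 0.   1.   0.07]
t [ 4.71  1.93 -0.02] |t| 5.1 r [-0.002 -0.002 -0.015]
```

>>> {"api": "send_rows", "payload": {
  "deltas": [
    {"tx":2.5,"ty":1,"tz":0,"rx":0,"ry":0,"rz":0},
    {"tx":4.2,"ty":1.7,"tz":1,"rx":0,"ry":0,"rz":0},
    {"tx":4.8,"ty":1.9,"tz":3,"rx":0,"ry":0,"rz":0},
    {"tx":4.8,"ty":1.9,"tz":5,"rx":0,"ry":0,"rz":0},
    {"tx":4.8,"ty":1.9,"tz":6,"rx":0,"ry":0,"rz":0}
  ]
}}

```text
time: 26.27
position: [0.6197, 0.195, 0.0774]
tool_rot: [0.712, 0.702, -0.002, -0.002]
ft_force: [0.0, -0.4, -0.9]
grip_width: 0.0299
```

>>> {"api": "send_rows", "payload": {
  "deltas": [
    {"tx":0,"ty":0,"tz":0,"rx":0,"ry":0,"rz":0},
    {"tx":0,"ty":0,"tz":0,"rx":0,"ry":0,"rz":0},
    {"tx":0,"ty":0,"tz":0,"rx":0,"ry":0,"rz":0}
  ]
}}

```text
time: 26.52
position: [0.6223, 0.194, 0.0811]
tool_rot: [0.713, 0.701, 0.001, -0.001]
ft_force: [0.0, -0.2, -0.6]
grip_width: 0.0297
```

```bash
python3 - <<'E'
from h import *
st(); plan(.622,.196,.029,90); c=cap('wrist'); save(c,'w12.png')
E
```

```text
t 26.52 p [622.3 194.   81.1] yaw 89.07 z [ 0.     0.002 -1.   ] w 29.7 F [ 0.  -0.2 -0.6] q [0.13 0.73 1.47 0.   0.94 0.14]
t [ 0.19 -0.03  5.21] |t| 5.2 r [ 0.    -0.002 -0.016]
```

View pics/w12.png

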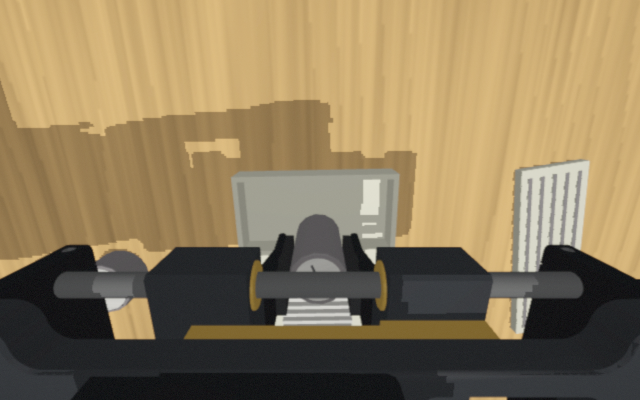

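>>> {"api": "send_rows", "payload": {
  "deltas": [
    {"tx":0.2,"ty":0,"tz":1.5,"rx":0,"ry":0,"rz":0},
    {"tx":0.2,"ty":0,"tz":3,"rx":0,"ry":0,"rz":0},
    {"tx":0.2,"ty":0,"tz":4.2,"rx":0,"ry":0,"rz":0},
    {"tx":0.2,"ty":0,"tz":4.6,"rx":0,"ry":0,"rz":0},
    {"tx":0.2,"ty":0,"tz":4.6,"rx":0,"ry":0,"rz":0}
  ]
}}

```text
time: 26.98
position: [0.6211, 0.1962, 0.0336]
tool_rot: [0.713, 0.701, -0.0, -0.001]
ft_force: [0.6, -0.1, 0.1]
grip_width: 0.0293
```

>>> {"api": "send_rows", "payload": {
  "deltas": [
    {"tx":0,"ty":0,"tz":0.2,"rx":0,"ry":0,"rz":0},
    {"tx":0,"ty":0,"tz":0.4,"rx":0,"ry":0,"rz":0},
    {"tx":0,"ty":0,"tz":0.4,"rx":0,"ry":0,"rz":0},
    {"tx":0,"ty":0,"tz":0.4,"rx":0,"ry":0,"rz":0}
  ]
}}

```text
time: 27.32
position: [0.6219, 0.1966, 0.0308]
tool_rot: [0.713, 0.702, 0.001, -0.001]
ft_force: [0.8, -1.2, -0.5]
grip_width: 0.0298
```

```bash
python3 - <<'E'
from h import *
st()
E
```

```text
t 27.32 p [621.9 196.6  30.8] yaw 89.12 z [-0.     0.002 -1.   ] w 29.8 F [ 0.8 -1.2 -0.5] q [0.13 0.81 1.49 0.   0.85 0.15]
```

>>> {"api": "send_rows", "payload": {
  "deltas": [
    {"tx":0,"ty":0,"tz":0.1,"rx":0,"ry":0,"rz":0},
    {"tx":0,"ty":0,"tz":0.2,"rx":0,"ry":0,"rz":0},
    {"tx":0,"ty":0,"tz":0.2,"rx":0,"ry":0,"rz":0},
    {"tx":0,"ty":0,"tz":0.2,"rx":0,"ry":0,"rz":0}
  ]
}}

```text
time: 27.65
position: [0.6219, 0.1966, 0.0288]
tool_rot: [0.713, 0.702, 0.001, -0.001]
ft_force: [-0.4, 0.6, 3.3]
grip_width: 0.0297
```

```bash
python3 - <<'E'
from h import *
st()
E
```

```text
t 27.65 p [621.9 196.6  28.8] yaw 89.12 z [-0.     0.002 -1.   ] w 29.7 F [-0.4  0.6  3.3] q [0.13 0.81 1.49 0.   0.84 0.15]
```

Contact at the expected height. Release, rise, and check everything.

>>> {"api": "send_rows", "payload": {
  "deltas": [
    {"tx":0,"ty":0,"tz":0,"rx":0,"ry":0,"rz":0},
    {"tx":0,"ty":0,"tz":0,"rx":0,"ry":0,"rz":0},
    {"tx":0,"ty":0,"tz":0,"rx":0,"ry":0,"rz":0},
    {"tx":0,"ty":0,"tz":0,"rx":0,"ry":0,"rz":0},
    {"tx":0,"ty":0,"tz":0,"rx":0,"ry":0,"rz":0}
  ],
  "claw": 5.5
}}

```text
time: 28.07
position: [0.6215, 0.1965, 0.0281]
tool_rot: [0.713, 0.702, 0.0, -0.001]
ft_force: [-0.2, 0.1, -1.0]
grip_width: 0.052
```

>>> {"api": "send_rows", "payload": {
  "deltas": [
    {"tx":0,"ty":0,"tz":-1.5,"rx":0,"ry":0,"rz":0},
    {"tx":0,"ty":0,"tz":-4.5,"rx":0,"ry":0,"rz":0},
    {"tx":0,"ty":0,"tz":-8,"rx":0,"ry":0,"rz":0},
    {"tx":0,"ty":0,"tz":-12,"rx":0,"ry":0,"rz":0},
    {"tx":0,"ty":0,"tz":-15,"rx":0,"ry":0,"rz":0}
  ]
}}

```text
time: 28.48
position: [0.6224, 0.1963, 0.1811]
tool_rot: [0.713, 0.702, 0.001, -0.0]
ft_force: [1.1, -0.1, 0.1]
grip_width: 0.0549
```

>>> {"api": "send_rows", "payload": {
  "deltas": [
    {"tx":-3,"ty":-3,"tz":0,"rx":0,"ry":0,"rz":0},
    {"tx":-6,"ty":-6,"tz":0,"rx":0,"ry":0,"rz":0},
    {"tx":-9,"ty":-9,"tz":0,"rx":0,"ry":0,"rz":0},
    {"tx":-10,"ty":-12,"tz":0,"rx":0,"ry":0,"rz":0},
    {"tx":-10,"ty":-15,"tz":0,"rx":0,"ry":0,"rz":0}
  ]
}}

```text
time: 28.9
position: [0.4686, 0.0963, 0.1784]
tool_rot: [0.714, 0.701, -0.0, -0.001]
ft_force: [0.1, -0.1, 0.6]
grip_width: 0.0549
```

```bash
python3 - <<'E'
from h import *
st()
for n in ['scene','top','wrist']:
    T=pose(); c=cap(n); save(c,n+'13.png'); W=world(c,T)
    if n=='wrist': continue
    for nm,x,y,lo in [('knob',.6195,-.237,.046),('trans',.634,-.151,.042),('sink',.621,.108,.03),('tall',.622,.197,.055),('short',.44,.134,.024)]:
        d=np.hypot(W[...,0]-x,W[...,1]-y); Q=W[(d<.04)&(W[...,2]>lo)&(W[...,2]<.09)]
        if len(Q)>5: print(n,nm,len(Q),np.round(np.array(sum([list(a) if hasattr(a,'__len__') else [a] for a in cv2.minAreaRect((Q[:,:2]*1000).astype(np.float32))],[])),1),np.percentile(Q[:,2],[50,95]).round(4))
E
```

```text
t 28.9 p [468.6  96.3 178.4] yaw 88.95 z [-0.001  0.001 -1.   ] w 54.9 F [ 0.1 -0.1  0.6] q [-0.03  0.4   1.84  0.    0.9  -0.01]
scene knob 449 [ 620.6 -236.9   42.2   45.    52.7] [0.0523 0.0548]
scene trans 538 [ 634.6 -151.2   55.7   44.    76.7] [0.0505 0.0576]
scene sink 498 [620.1 107.8  43.8  61.7  89.6] [0.0355 0.0389]
scene tall 159 [622.1 195.9  29.4  29.   32.3] [0.0649 0.0676]
scene short 260 [437.7 134.4  43.1  46.5  45.9] [0.031  0.0338]
top knob 315 [ 620.7 -237.2   43.5   44.1   56.6] [0.0524 0.055 ]
top trans 416 [ 634.  -151.1   56.2   45.3   76.8] [0.0505 0.0579]
top sink 233 [626.8 106.8  39.   48.8  89.3] [0.0362 0.0388]
top tall 173 [623.  196.5  28.3  29.4  58.4] [0.0643 0.0673]
```

View pics/scene13.png

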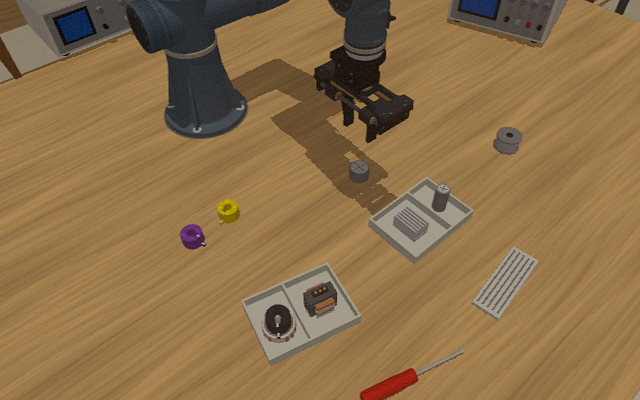

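View pics/top13.png

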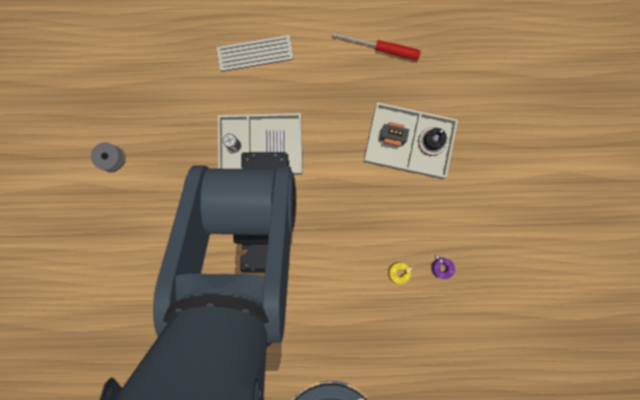

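>>> {"api": "send_rows", "payload": {
  "deltas": [
    {"tx":0,"ty":0,"tz":0,"rx":0,"ry":0,"rz":0},
    {"tx":0,"ty":0,"tz":0,"rx":0,"ry":0,"rz":0},
    {"tx":0,"ty":0,"tz":0,"rx":0,"ry":0,"rz":0}
  ]
}}

```text
time: 29.3
position: [0.472, 0.0987, 0.1784]
tool_rot: [0.712, 0.702, 0.001, -0.0]
ft_force: [0.1, 0.3, -0.1]
grip_width: 0.0552
```

```bash
python3 - <<'E'
from h import *
st(); print(robot.hand_in())
E
```

```text
t 29.3 p [472.   98.7 178.4] yaw 89.13 z [ 0.001  0.002 -1.   ] w 55.2 F [ 0.1  0.3 -0.1] q [-0.03  0.4   1.83  0.    0.91 -0.01]
the job is handed in; nothing more can be done
None
```

Both kits are made up and the job is handed in at 29.3 s. I placed the parts in the order asked: knob, transformer, heat sink, tall capacitor.

The last checks used the scene and top cameras, with wrist pictures taken after three of the four placings:
- **Knob:** it is on the keyed shaft with its tab in line with the rib. Its top measures about 52 mm, which is the seated height.
- **Transformer:** it stands upright in the empty bay of the rheostat tray.
- **Heat sink:** it lies base down in the wide bay, with its top at about 36 mm. In the last top view the arm partly hid it, so that camera's outline was cut short, but the scene and wrist views agreed.
- **Tall capacitor:** it stands upright in the narrow bay, with its top at about 64 mm.
- **Left alone:** the short capacitor measured where it stood at the start. The purple and yellow knobs were not handled and look unmoved in the last pictures.

No check failed. The largest wrist force I read was about 5 N, and the gripper was clear of everything at hand-in.

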